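Load a T-joint test piece into the welding jig, past its sprung pawl

TASK

Pick up the steel T-shaped test piece, lay it upright in the open flared mouth of the blue welding jig, then push it along the channel under the amber screen, past the red sprung pawl, until it is fully home against the end stop and the pawl has clicked shut behind it. Keep the piece upright, leave the hammer, the tin and the grinder alone, and do not knock the screen.

Things in the scene. Friction and masses are not known exactly. Their poses are not given: they have to be found in the camera images.
- tee_mid (a point): Centre (half-way up, 26 mm over the underside) of the loose steel T-joint test piece, about 0.56 kg: flange 90 (its x) x 56 (its y) x 8 mm thick, flat on the bench, with a web 8 mm thick and 90 mm long standing upright along its middle (along x), top 52 mm over the underside. z up. Both ends alike. Grip it across the web from above.
- fixture: Blue welding jig fixed to the bench. Origin on the bench under the channel's centre line; x along the channel in the push direction (roughly to the robot's left), y towards the robot, z up. Base plate x -155 to +120 mm, 160 mm wide; channel floor at z = 10 mm. Side rails 14 mm high over the floor, 61 mm apart, straight from x = -65 mm on. Posts at x = -8 and +106, y = +-72 mm carry the screen.
- channel_entry (a point): Middle of the jig's flared mouth, on the channel floor, at x = -100 mm in the jig's frame; same axes. The rails flare from 61 mm apart at x = -65 to 79 mm at x = -150. The mouth is open above: a piece laid with its centre here is wholly in the mouth, clear of pawl and screen.
- stop_face (a point): Foot of the end stop's face on the channel floor, on the centre line: x = +101 mm in the jig's frame; same axes. The face reaches 66 mm over the bench. A piece fully home touches it: its centre is then at x = +56 mm and its rear end at x = +11 mm.
- screen: Amber see-through screen in a dark frame, fixed level like a roof over the channel from x = -11 to +114 mm in the jig's frame, 154 mm wide, 88 to 94 mm over the bench. A piece that is home has its rear end 22 mm in under the near edge: lean the tool about 35 to 45 degrees (top back towards the mouth) and push on the web's rear end, above the pawl. Origin over the jig's, at the underside.
- pawl_arm (a joint): Angle (rad) of the red sprung pawl in the +y rail (robot's side): 0 at rest, tip 12 mm inside the channel; grows to 0.1-0.2 as the piece presses it outwards. Pivot at x = -45, y = +40 mm of the jig; its top (pivot cap 25 mm) is 23 mm over the bench. Spring 2 to 3 N at the tip. It clicks back once the piece's rear end has passed the tip, and then blocks its return.
- pawl_tip (a point): Blocking face of the pawl's tip, at rest at x = +6 mm, y = +24.5 mm in the jig's frame, 17.5 mm over the bench.
- hammer: Bystander: hammer with orange handle, 240 mm, lying on the bench. Origin at the centre of its underside.
- tin: Bystander: green tin, 66 mm across, 100 mm high, standing. Origin at its foot.
- grinder: Bystander: black angle grinder with a 115 mm disc, about 270 mm long along its x, disc end at +x, 78 mm high. Origin under its middle.
Not all that is in view belongs to the job. What is shaped like the part that bears tee_mid but turquoise is not meant.

How it is judged:
By the outcome, as a careful person would: the job done as asked, in the order asked, and still so for the second after the job is handed in, with the robot touching nothing.
It also fails if it takes over 64 s, if anything falls off the work surface, if the arm or the gripper's body presses on something with over 40 N, if the wrist force passes 120 N, or if a joint passes its speed limit or range.

ROBOT

A 6-joint arm with a two-finger parallel gripper is mounted at the origin on the work surface. World frame = base frame: x ahead of the robot, y to its left, z up, the work surface at z = 0. Lengths are in m, angles in rad, forces in N, time in s.
With the tool pointing down it reaches from about 0.35 to 0.725 m from the base axis. Payload 4.3 kg.
Tool frame: the origin (TCP) lies between the finger pads; the fingertips stand 25 mm ahead of it and the grasp point (between the pads) lies 6 mm ahead of it; z points along the fingers, y is the direction in which the jaws open and shut (so a half turn about z gives the same grasp; the last joint's range is limited). The gripper opens to 85 mm and grips with 20 to 120 N. Pads are 22 mm wide; open, the fingers measure 114 mm over their backs; the gripper's body (76 mm by 85 mm) begins 54 mm behind the grasp point. The pads swing forward as they close: fully open they stand 13 mm farther back than shut.
Start: joints at [-1.303, 0.377, 0.081, 1.274, 0, 1.46], TCP at [0.212, -0.534, 0.219] pointing down, gripper open.
Joint ranges: [-2.72, 2.72], [-0.84, 1.66], [-1.02, 1.22], [-1.77, 2.12], [-1.37, 1.28], [-3.14, 3.14]. Speed limits (rad/s): [2.57, 2.57, 3.14, 3.14, 3.14, 3.14].

INTERFACE

Orientations are given as a unit quaternion [x, y, z, w].
In Python, from plant import robot gives the robot as it stands. The module is installed in compiled form; this text tells all that it offers.
- The arm moves only by the tool jog_arm, never from a script. Its argument "motion" is a list of rows, each a list of 7 numbers: the closure, from -1 (fully open) to 1 (shut), then the shift along the tool's x, y, z in cm, then the turn, a rotation vector about the tool's x, y, z in degrees. A call has 1 to 12 rows; each row shifts and turns the pose as measured when the row begins, along the tool's axes as they then stand; what a row does not reach is not made up. A row lasts 1/12 s, in which the tool goes at most 41.7 mm and 7.16 degrees, less where a joint would pass 70% of its speed; a pose out of reach is approached as far as the arm can. A call with a gripper value outside its range is refused whole. The fingers move at their own pace and stop on an object; the grip force is fixed at half the most. Time passes only in rows, so rows that do not move let the fingers close. It gives the time, the measured TCP pose, the force and the opening at its end, in the units of the state.
- robot.read_state(): the state, without advancing time (a new reading comes with each control period).
- robot.get_image(name): name is "side" or "top" or "wrist"; returns the picture (384x512x3 uint8, red, green, blue); there is no depth.
- robot.camera_model(name): a dict with "fx", "fy", "cx", "cy" (pixels), "view" (4x4, takes a point from world to camera coordinates); the wrist camera has in their place "mount" (4x4, takes a point from camera to tool coordinates, whose origin is the TCP and whose axes are the flange's). Camera axes: x right, y down, z forward; pixel columns grow to the right and rows downward; lengths in m; the calibration is good to about 2 mm. A picture is of the moment at which its call begins: read the wrist's pose just before it. camera_model takes no time and is no camera call.
- robot.close_job(): hands the job in, once; it reports no verdict.
Trained networks look in the newest picture that a camera, given by its name, has taken for a name from the list of things; names that differ only in an ending like _2 or _b are one class to them, and where a whole thing is asked for, a point or a joint stands for the part that bears it (a point fixed in the world has none). Each returns a list of dicts, best first, with "confidence" (0 to 1); they miss things now and then, are a little off and sometimes report something else, mostly with a low value. They report only what shows in the picture. A call takes as long as a camera call. They do not tell look-alikes from the thing itself.
- robot.find_in(query, camera): "point" ([x, y, z] in m, in world coordinates, good to about 4 mm: the middle of the surface that is visible of it).
- robot.trace(query, camera): "region" (384x512 bool, what is visible of it).
- robot.place_of(query, camera): "point" ([x, y, z] in m, in world coordinates, good to about 4 mm: a listed point, or the origin of a listed thing).
The state is a dict: "time_s": time; "joints": joint angles; "joint_velocities": joint speeds; "joint_efforts": joint torques, N m; "position": TCP position; "tool_rot": TCP orientation; "force": force on the tool from outside, world axes, zero at the start; "ft_torque": the same for the moment, N m; "gripper_width": opening from 0.0 (shut) to 1.0 (fully open).
Only numpy, scipy, OpenCV 4.12 (cv2) and the standard library are available. Lean on these libraries where they do the work, as an engineer would, in place of code of your own. Each camera call takes 0.05 s, during which the arm holds its last target.

## Working session

There is one attempt and no reset: what is moved stays moved. The work goes in short steps, Python scripts to look and compute and a tool call to move; the robot and the scene stay as the last step left them, time stands still between calls to the robot, and variables do not carry over. Pictures are saved under pics/ and viewed, and the job is handed in when it is done.

Besides the shell and the picture viewer there is one more tool, called after "Request:" as name(argument=value, ...), one argument or row to a line, values as JSON. jog_arm: Moves the arm, as the interface text tells. Its arguments: {"type":"object","properties":{"motion":{"type":"array","items":{"type":"array","items":{"type":"number"}}}},"required":["motion"]}

```bash
mkdir -p pics
cat > h.py <<'E'
import numpy as np, cv2
from plant import robot
from scipy.spatial.transform import Rotation as R
def snap(n,f):
    im=robot.get_image(n); cv2.imwrite('pics/'+f+'.png',cv2.cvtColor(im,cv2.COLOR_RGB2BGR)); return im
def st():
    s=robot.read_state(); print('t',round(s['time_s'],2),'p',np.round(s['position'],4),'F',np.round(s['force'],1),'w',round(s['gripper_width'],3),'j',np.round(s['joints'],3))
    print(np.round(R.from_quat(s['tool_rot']).as_matrix(),3).tolist()); return s
E
python3 - <<'E'
from h import *
s=st()
for n in ['top','side']:
    snap(n,n+'0')
    for q in ['tee_mid','fixture','channel_entry','stop_face','pawl_tip','screen']:
        for d in robot.place_of(q,n)[:3]: print(n,q,np.round(d['point'],4),round(d['confidence'],2))
print(robot.camera_model('wrist')); print(robot.read_state()['time_s'])
E
```

```text
t 0.0 p [ 0.2119 -0.5338  0.2183] F [ 0.2  1.  -0.7] w 1.002 j [-1.303  0.378  0.08   1.274 -0.     1.461]
[[0.929, 0.369, -0.001], [0.369, -0.929, 0.002], [0.0, -0.002, -1.0]]
top tee_mid [0.4566 0.4524 0.0287] 0.84
top tee_mid [0.3427 0.3259 0.0249] 0.68
top tee_mid [0.4851 0.3048 0.0217] 0.6
top fixture [5.586e-01 2.680e-02 1.000e-04] 0.66
top channel_entry [ 0.5683 -0.076   0.0112] 0.59
top channel_entry [ 0.4865 -0.2969  0.0013] 0.37
top pawl_tip [0.5376 0.0262 0.0129] 0.35
top screen [0.558  0.0244 0.0851] 0.86
side tee_mid [0.3425 0.3263 0.0254] 0.92
side tee_mid [0.4801 0.3004 0.0259] 0.89
side tee_mid [0.4575 0.4496 0.0256] 0.61
side fixture [ 0.5575  0.0246 -0.0016] 0.84
side channel_entry [ 0.5626 -0.077   0.0087] 0.78
side stop_face [0.5523 0.1258 0.0146] 0.84
side pawl_tip [0.5332 0.0292 0.0168] 0.62
side screen [0.5589 0.0235 0.0903] 0.88
{'fx': 333.9511756408035, 'fy': 333.9511756408035, 'cx': 255.10211104414176, 'cy': 190.91186144598322, 'mount': array([[ 8.27549680e-04, -9.45595507e-01, -3.25343591e-01,
         8.35587281e-02],
       [ 9.99999129e-01,  1.11695780e-03, -7.02768790e-04,
         3.37647206e-04],
       [ 1.02793007e-03, -3.25342726e-01,  9.45595608e-01,
        -1.55126088e-01],
       [ 0.00000000e+00,  0.00000000e+00,  0.00000000e+00,
         1.00000000e+00]])}
0.7
```

View pics/top0.png

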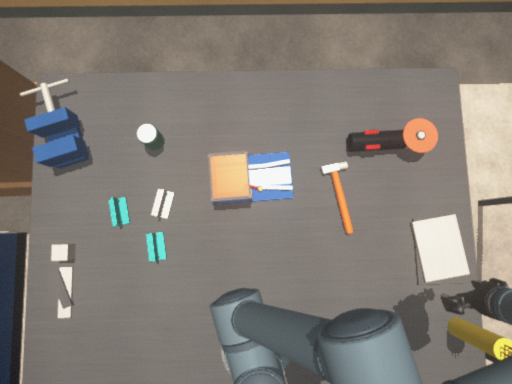

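View pics/side0.png

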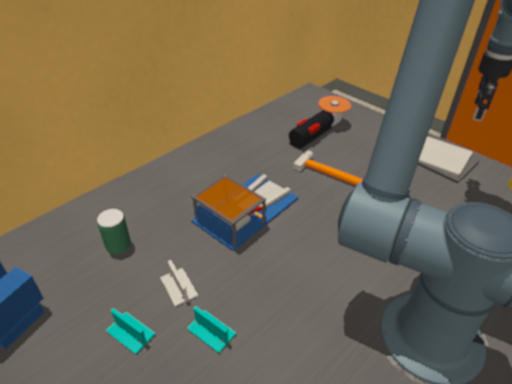

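Steel tee is at top pixel (162,204), i.e. ≈(0.480, 0.300). The turquoise look-alikes are at (119,212) and (156,247). The jig's mouth is at ≈(272,177) and its channel runs left. Next I'll get the yaw angles.

Run:
```python
from h import *
im=cv2.cvtColor(cv2.imread('pics/top0.png'),cv2.COLOR_BGR2RGB)
c=robot.camera_model('top'); print(np.round(c['view'],3).tolist(),c['fx'],c['cx'],c['cy'])
V=c['view'];Vi=np.linalg.inv(V)
def w(u,v,z):
    d=Vi[:3,:3]@np.array([(u-c['cx'])/c['fx'],(v-c['cy'])/c['fy'],1]);o=Vi[:3,3];return o+d*(z-o[2])/d[2]
sub=im[180:225,140:185].astype(int)
m=((sub.min(2)>140)).astype(np.uint8)
n,l,stt,ce=cv2.connectedComponentsWithStats(m)
for i in range(1,n):
    if stt[i,4]>20: 
        ys,xs=np.where(l==i); r=cv2.minAreaRect(np.c_[xs,ys].astype(np.float32)); b=cv2.boxPoints(r)+[140,180]
        print(stt[i,4],ce[i]+[140,180],[np.round(w(*p,0.008)[:2],4).tolist() for p in b])
big=cv2.resize(im[130:260,100:310],None,fx=3.8,fy=3.8,interpolation=cv2.INTER_CUBIC); cv2.imwrite('pics/topz.png',cv2.cvtColor(big,cv2.COLOR_RGB2BGR))
```

```text
[[-0.027, -0.999, 0.021, 0.002], [-0.993, 0.024, -0.115, 0.524], [0.115, -0.024, -0.993, 1.129], [0.0, 0.0, 0.0, 1.0]] 347.84657294402064 256.2682401354765 187.76471947345362
209 [156.83732057 202.09569378] [[0.4442, 0.3478], [0.5379, 0.3217], [0.5304, 0.2977], [0.4368, 0.324]]
221 [166.90497738 204.49773756] [[0.4341, 0.3136], [0.5271, 0.2916], [0.52, 0.2651], [0.4271, 0.2872]]
```

View pics/topz.png

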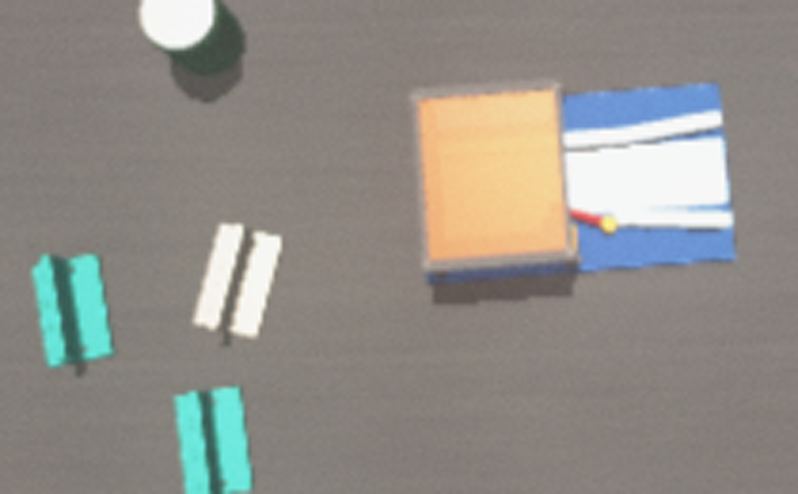

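```bash
cat >> h.py <<'E'
def Rt(yaw,lean=0):
    # tool x along yaw (deg), z down, then lean: tool z gains +x component
    y=np.radians(yaw); x=np.array([np.cos(y),np.sin(y),0]); z=np.array([0,0,-1.]); 
    M=np.c_[x,np.cross(z,x),z]
    return R.from_matrix(M)*R.from_euler('y',lean,degrees=True)
def plan(p,Rg,n,g,p0=None,R0=None):
    s=robot.read_state()
    p0=np.array(s['position']) if p0 is None else p0; R0=R.from_quat(s['tool_rot']) if R0 is None else R0
    rv=(R0.inv()*Rg).as_rotvec()
    print('total rotvec deg',np.round(np.degrees(rv),1),'dp',np.round(np.array(p)-p0,4))
    for i in range(n):
        Ri=R0*R.from_rotvec(rv*i/n)
        d=Ri.inv().apply((np.array(p)-p0)/n)*100
        print([g]+np.round(d,2).tolist()+np.round(np.degrees(rv)/n,2).tolist(),end=',\n')
E
python3 - <<'E'
from h import *
plan([.5,-.12,.22],Rt(21.65+72),12,-1)
plan([.478,.305,.22],Rt(165.5),12,-1,np.array([.5,-.12,.22]),Rt(21.65+72))
E
```

```text
total rotvec deg [  0.   0. -72.] dp [0.2879 0.4145 0.0007]
[-1, 3.5, -2.33, -0.01, 0.0, 0.0, -6.0],
[-1, 3.73, -1.95, -0.01, 0.0, 0.0, -6.0],
[-1, 3.91, -1.55, -0.01, 0.0, 0.0, -6.0],
[-1, 4.05, -1.13, -0.01, 0.0, 0.0, -6.0],
[-1, 4.15, -0.7, -0.01, 0.0, 0.0, -6.0],
[-1, 4.2, -0.26, -0.01, 0.0, 0.0, -6.0],
[-1, 4.2, 0.18, -0.01, 0.0, 0.0, -6.0],
[-1, 4.16, 0.62, -0.01, 0.0, 0.0, -6.0],
[-1, 4.07, 1.05, -0.01, 0.0, 0.0, -6.0],
[-1, 3.94, 1.47, -0.01, 0.0, 0.0, -6.0],
[-1, 3.77, 1.87, -0.01, 0.0, 0.0, -6.0],
[-1, 3.55, 2.26, -0.01, 0.0, 0.0, -6.0],
total rotvec deg [  0.    0.  -71.8] dp [-0.022  0.425  0.   ]
[-1, 3.55, 0.04, 0.0, 0.0, 0.0, -5.99],
[-1, 3.52, 0.41, 0.0, 0.0, 0.0, -5.99],
[-1, 3.46, 0.78, 0.0, 0.0, 0.0, -5.99],
[-1, 3.36, 1.13, 0.0, 0.0, 0.0, -5.99],
[-1, 3.22, 1.48, 0.0, 0.0, 0.0, -5.99],
[-1, 3.05, 1.81, 0.0, 0.0, 0.0, -5.99],
[-1, 2.85, 2.12, 0.0, 0.0, 0.0, -5.99],
[-1, 2.61, 2.4, 0.0, 0.0, 0.0, -5.99],
[-1, 2.35, 2.66, 0.0, 0.0, 0.0, -5.99],
[-1, 2.06, 2.89, 0.0, 0.0, 0.0, -5.99],
[-1, 1.74, 3.09, 0.0, 0.0, 0.0, -5.99],
[-1, 1.41, 3.25, 0.0, 0.0, 0.0, -5.99],
```

Request:
jog_arm(
  motion=[
    [-1, 3.5, -2.3, 0, 0, 0, -6],
    [-1, 3.7, -1.9, 0, 0, 0, -6],
    [-1, 3.9, -1.5, 0, 0, 0, -6],
    [-1, 4, -1.1, 0, 0, 0, -6],
    [-1, 4.1, -0.7, 0, 0, 0, -6],
    [-1, 4.1, -0.3, 0, 0, 0, -6],
    [-1, 4.1, 0.2, 0, 0, 0, -6],
    [-1, 4.1, 0.6, 0, 0, 0, -6],
    [-1, 4, 1, 0, 0, 0, -6],
    [-1, 3.9, 1.4, 0, 0, 0, -6],
    [-1, 3.7, 1.8, 0, 0, 0, -6],
    [-1, 3.5, 2.2, 0, 0, 0, -6],
  ],
)

```text
time_s: 1.7
position: [0.488, -0.1219, 0.2181]
tool_rot: [0.668, 0.744, -0.002, 0.005]
force: [0.6, -0.4, 0.6]
gripper_width: 1.002
```

Run:
```python
from h import *
st()
plan([.47,.302,.22],Rt(165.5),12,-1)
```

```text
t 1.7 p [ 0.488  -0.1219  0.2181] F [ 0.6 -0.4  0.6] w 1.002 j [-0.367  0.225 -0.133  1.206 -0.006  1.097]
[[-0.107, 0.994, 0.005], [0.994, 0.107, -0.009], [-0.009, 0.004, -1.0]]
total rotvec deg [ -0.1   0.6 -69.4] dp [-0.018   0.4239  0.0019]
[-1, 3.53, 0.23, -0.05, -0.01, 0.05, -5.78],
[-1, 3.49, 0.58, -0.04, -0.01, 0.05, -5.78],
[-1, 3.41, 0.93, -0.04, -0.01, 0.05, -5.78],
[-1, 3.3, 1.27, -0.04, -0.01, 0.05, -5.78],
[-1, 3.15, 1.6, -0.03, -0.01, 0.05, -5.78],
[-1, 2.98, 1.91, -0.03, -0.01, 0.05, -5.78],
[-1, 2.77, 2.2, -0.03, -0.01, 0.05, -5.78],
[-1, 2.54, 2.46, -0.03, -0.01, 0.05, -5.78],
[-1, 2.28, 2.71, -0.02, -0.01, 0.05, -5.78],
[-1, 1.99, 2.92, -0.02, -0.01, 0.05, -5.78],
[-1, 1.69, 3.11, -0.02, -0.01, 0.05, -5.78],
[-1, 1.37, 3.26, -0.02, -0.01, 0.05, -5.78],
```

Run:
```python
from h import *
s=st(); np.savez('jigpose.npz',p=s['position'],q=s['tool_rot'])
snap('wrist','w_jig')
for q in ['fixture','channel_entry','stop_face','pawl_tip','screen']:
    for d in robot.place_of(q,'wrist')[:2]: print(q,np.round(d['point'],4),round(d['confidence'],2))
```

```text
t 1.7 p [ 0.488  -0.1219  0.2181] F [ 0.6 -0.4  0.6] w 1.002 j [-0.367  0.225 -0.133  1.206 -0.006  1.097]
[[-0.107, 0.994, 0.005], [0.994, 0.107, -0.009], [-0.009, 0.004, -1.0]]
fixture [ 0.5603  0.0295 -0.0019] 0.95
channel_entry [ 0.5634 -0.0786  0.0084] 0.96
pawl_tip [0.5312 0.0248 0.0181] 0.57
```

View pics/w_jig.png

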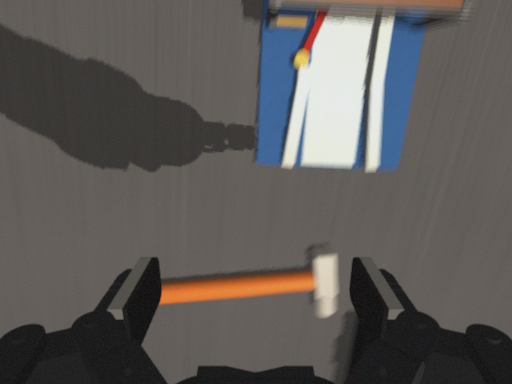

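Request:
jog_arm(
  motion=[
    [-1, 3.5, 0.2, 0, 0, 0, -5.8],
    [-1, 3.5, 0.6, 0, 0, 0, -5.8],
    [-1, 3.4, 0.9, 0, 0, 0, -5.8],
    [-1, 3.3, 1.3, 0, 0, 0, -5.8],
    [-1, 3.2, 1.6, 0, 0, 0, -5.8],
    [-1, 3, 1.9, 0, 0, 0, -5.8],
    [-1, 2.8, 2.2, 0, 0, 0, -5.8],
    [-1, 2.5, 2.5, 0, 0, 0, -5.8],
    [-1, 2.3, 2.7, 0, 0, 0, -5.8],
    [-1, 2, 2.9, 0, 0, 0, -5.8],
    [-1, 1.7, 3.1, 0, 0, 0, -5.8],
    [-1, 1.4, 3.3, 0, 0, 0, -5.8],
  ],
)

```text
time_s: 3.0
position: [0.4736, 0.2871, 0.2134]
tool_rot: [0.131, 0.991, -0.007, 0.005]
force: [0.8, 0.1, -0.0]
gripper_width: 1.001
```

Run:
```python
from h import *
st()
s=st(); np.savez('teepose.npz',p=s['position'],q=s['tool_rot'])
snap('wrist','w_tee')
for d in robot.place_of('tee_mid','wrist')[:3]: print(np.round(d['point'],4),round(d['confidence'],2))
```

```text
t 3.0 p [0.4736 0.2871 0.2134] F [ 0.8  0.1 -0. ] w 1.001 j [ 0.441  0.337  0.007  1.241 -0.017  0.703]
[[-0.966, 0.26, 0.007], [0.26, 0.966, -0.016], [-0.011, -0.013, -1.0]]
t 3.0 p [0.4736 0.2871 0.2134] F [ 0.8  0.1 -0. ] w 1.001 j [ 0.441  0.337  0.007  1.241 -0.017  0.703]
[[-0.966, 0.26, 0.007], [0.26, 0.966, -0.016], [-0.011, -0.013, -1.0]]
[0.456  0.4533 0.0252] 0.96
[0.481  0.3078 0.0249] 0.92
[0.3371 0.3267 0.0291] 0.92
```

View pics/w_tee.png

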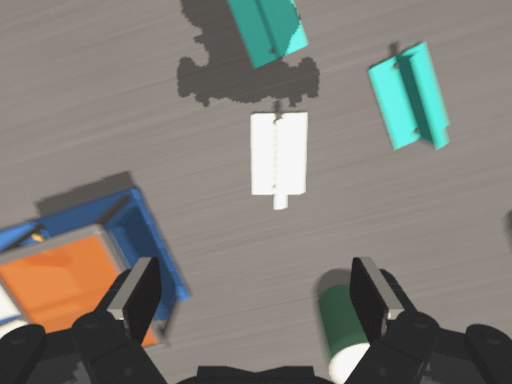

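The wrist view shows the steel tee aligned with the tool: flange corners ≈(251,114), (308,113), (306,194), (250,193), web end at (280,208). The tin is at (345,330). The earlier wrist view shows the jig mouth's near floor edge ≈(301..354,166).

```bash
cat >> h.py <<'E'
def wpx(P,f,z):
    c=robot.camera_model('wrist'); d=np.load(f); M=np.eye(4);M[:3,:3]=R.from_quat(d['q']).as_matrix();M[:3,3]=d['p']
    T=M@c['mount']; out=[]
    for u,v in P:
        k=T[:3,:3]@np.array([(u-c['cx'])/c['fx'],(v-c['cy'])/c['fy'],1]);o=T[:3,3];out.append(o+k*(z-o[2])/k[2])
    return np.array(out)
E
python3 - <<'E'
from h import *
im=cv2.imread('pics/w_tee.png'); sub=im[95:225,230:330]
m=(sub.min(2)>190).astype(np.uint8)
ys,xs=np.where(m); 
for v in range(112,212,8):
    r=np.where(m[v-95])[0]; 
    if len(r): print(v,r.min()+230,r.max()+230, end=' | ')
P=wpx([(251,113.5),(308,112.5),(306,194.5),(250,193.5)],'teepose.npz',.008)
print(np.round(P[:,:2],4),P.mean(0))
print(np.linalg.norm(P[0]-P[1]),np.linalg.norm(P[2]-P[1]))
a=P[2]+P[3]-P[0]-P[1]; print('yaw',np.degrees(np.arctan2(a[1],a[0])))
for n,a,b in [('w_tee',(230,95),(330,225)),('w_jig',(240,0),(440,190))]:
    g=cv2.imread(f'pics/{n}.png')[a[1]:b[1],a[0]:b[0]]; k=4 if n=='w_tee' else 3
    cv2.imwrite(f'pics/{n}_z.png',cv2.resize(g,None,fx=k,fy=k,interpolation=cv2.INTER_CUBIC))
E
```

```text
120 251 306 | 128 251 306 | 136 251 306 | 144 251 305 | 152 251 306 | 160 252 306 | 168 251 305 | 176 252 304 | 184 252 305 | 192 252 303 | 200 274 286 | 208 274 283 | [[0.4288 0.2917]
 [0.4432 0.35  ]
 [0.5328 0.3287]
 [0.5153 0.2669]] [0.48001895 0.30931236 0.008     ]
0.06005155877135656 0.09205347975352435
yaw -14.663119383754761
```

View pics/w_tee_z.png

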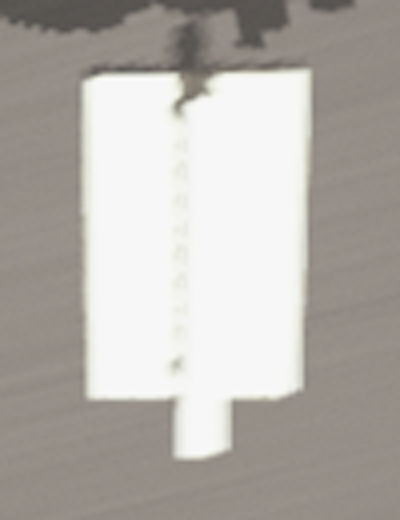

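View pics/w_jig_z.png

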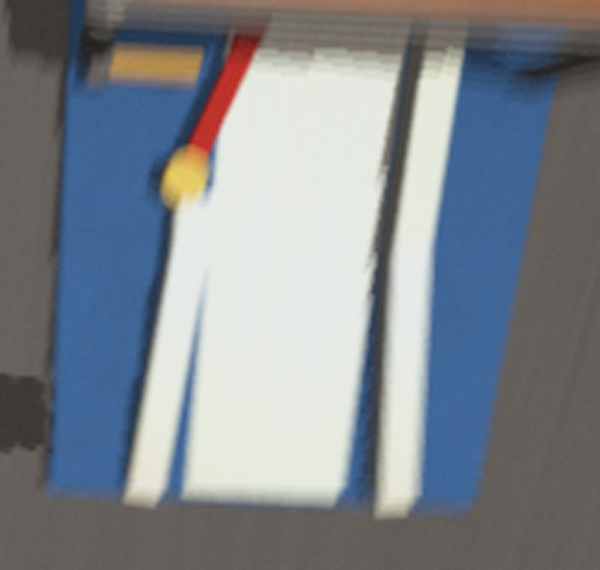

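Run:
```python
from h import *
print(np.round(wpx([(256.7,165),(396.7,171)],'jigpose.npz',.008),4))
st()
plan([.480,.308,.10],Rt(165.4),5,-1)
```

```text
[[ 0.4919 -0.1341  0.008 ]
 [ 0.6508 -0.1242  0.008 ]]
t 3.1 p [0.4734 0.29   0.213 ] F [ 0.3 -0.9 -0.2] w 1.001 j [ 0.444  0.339  0.009  1.24  -0.015  0.704]
[[-0.966, 0.257, 0.007], [0.257, 0.966, -0.014], [-0.01, -0.011, -1.0]]
total rotvec deg [-0.7  0.6 -0.3] dp [ 0.0066  0.018  -0.113 ]
[-1, -0.01, 0.41, 2.26, -0.13, 0.12, -0.06],
[-1, -0.02, 0.4, 2.26, -0.13, 0.12, -0.06],
[-1, -0.02, 0.4, 2.26, -0.13, 0.12, -0.06],
[-1, -0.03, 0.39, 2.26, -0.13, 0.12, -0.06],
[-1, -0.03, 0.39, 2.26, -0.13, 0.12, -0.06],
```

Request:
jog_arm(
  motion=[
    [-1, 0, 0.5, 2.3, -0.2, 0.1, -0.1],
    [-1, 0, 0.4, 2.3, -0.2, 0.1, -0.1],
    [-1, 0, 0.4, 2.3, -0.1, 0.1, 0],
    [-1, 0, 0.4, 2.3, -0.1, 0.1, 0],
    [-1, 0, 0.3, 2.2, -0.1, 0.1, 0],
    [-1, 0, 0, 0, 0, 0, 0],
    [-1, 0, 0, 0, 0, 0, 0],
  ],
)

```text
time_s: 3.68
position: [0.4869, 0.2963, 0.0973]
tool_rot: [0.141, 0.99, 0.0, 0.003]
force: [0.9, -0.0, -0.1]
gripper_width: 0.996
```

Run:
```python
from h import *
s=st(); np.savez('tp2.npz',p=s['position'],q=s['tool_rot'])
snap('wrist','w_tee2')
plan([.480,.308,.043],Rt(165.4),4,-1)
c=robot.camera_model('wrist')
```

```text
t 3.68 p [0.4869 0.2963 0.0973] F [ 0.9 -0.  -0.1] w 0.996 j [ 0.437  0.426 -0.17   0.969 -0.004  0.721]
[[-0.96, 0.28, 0.007], [0.28, 0.96, -0.001], [-0.007, 0.001, -1.0]]
total rotvec deg [ 0.   0.4 -1.7] dp [-0.0067  0.012  -0.0543]
[-1, 0.25, 0.24, 1.35, 0.0, 0.09, -0.41],
[-1, 0.25, 0.24, 1.36, 0.0, 0.09, -0.41],
[-1, 0.24, 0.24, 1.36, 0.0, 0.09, -0.41],
[-1, 0.24, 0.25, 1.36, 0.0, 0.09, -0.41],
```

View pics/w_tee2.png

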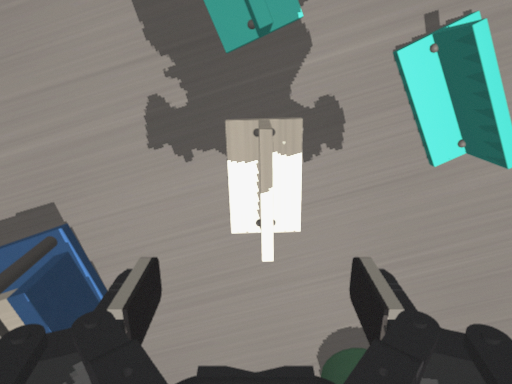

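Run:
```python
from h import *
P=wpx([(226,119.5),(302,118.5),(301,232.5),(231,234)],'tp2.npz',.008)
print(np.round(P,4),P.mean(0))
a=P[2]+P[3]-P[0]-P[1]; print('yaw',np.degrees(np.arctan2(a[1],a[0])),np.linalg.norm(a)/2,np.linalg.norm(P[0]-P[1]))
P=wpx([(267.5,261),(265.5,121)],'tp2.npz',.052);print(P,P.mean(0)); a=P[0]-P[1];print(np.degrees(np.arctan2(a[1],a[0])),np.linalg.norm(a))
```

```text
[[0.4292 0.2911 0.008 ]
 [0.4438 0.3438 0.008 ]
 [0.5321 0.3217 0.008 ]
 [0.5175 0.2669 0.008 ]] [0.48063384 0.3058614  0.008     ]
yaw -14.684371579997475 0.09124569020973207 0.05468505753964935
[[0.52373777 0.2941621  0.052     ]
 [0.43216398 0.31832569 0.052     ]] [0.47795088 0.3062439  0.052     ]
-14.78172480219619 0.09470817253988169
```

Request:
jog_arm(
  motion=[
    [-1, 0.5, 0.4, 0, 0, 0.3, -1],
    [-1, 0.4, 0.4, 0, 0, 0.2, -0.7],
    [-1, 0, 0, 0.2, 0, 0, 0],
  ],
)

```text
time_s: 3.98
position: [0.4827, 0.3056, 0.0995]
tool_rot: [0.128, 0.992, 0.002, 0.001]
force: [-0.0, 0.8, 0.3]
gripper_width: 0.998
```

Run:
```python
from h import *
st()
plan([.480,.306,.043],Rt(165.3),4,-1)
```

```text
t 3.98 p [0.4827 0.3056 0.0995] F [-0.   0.8  0.3] w 0.998 j [ 0.452  0.428 -0.16   0.979  0.002  0.708]
[[-0.967, 0.253, 0.002], [0.253, 0.967, 0.004], [-0.001, 0.004, -1.0]]
total rotvec deg [0.2 0.1 0. ] dp [-0.0027  0.0004 -0.0565]
[-1, 0.07, -0.01, 1.41, 0.06, 0.02, 0.01],
[-1, 0.07, -0.01, 1.41, 0.06, 0.02, 0.01],
[-1, 0.07, -0.01, 1.41, 0.06, 0.02, 0.01],
[-1, 0.07, -0.01, 1.41, 0.06, 0.02, 0.01],
```

Request:
jog_arm(
  motion=[
    [-1, 0.1, 0, 1.5, 0, 0, 0],
    [-1, 0.1, 0, 1.5, 0, 0, 0],
    [-1, 0.1, 0, 1.4, 0, 0, 0],
    [-1, 0, 0, 1.2, 0, 0, 0],
    [-1, 0, 0, 0, 0, 0, 0],
  ],
)

```text
time_s: 4.4
position: [0.4851, 0.3109, 0.0486]
tool_rot: [0.126, 0.992, 0.006, 0.007]
force: [-0.9, 0.4, -0.3]
gripper_width: 0.998
```

Run:
```python
from h import *
st()
plan([.480,.306,.043],Rt(165.3),1,-1)
```

```text
t 4.4 p [0.4851 0.3109 0.0486] F [-0.9  0.4 -0.3] w 0.998 j [ 0.459  0.47  -0.238  0.845  0.002  0.712]
[[-0.968, 0.25, 0.015], [0.25, 0.968, 0.01], [-0.012, 0.013, -1.0]]
total rotvec deg [0.8 0.7 0.2] dp [-0.0051 -0.0049 -0.0056]
[-1, 0.38, -0.6, 0.55, 0.77, 0.71, 0.2],
```

Request:
jog_arm(
  motion=[
    [-1, 0.4, -0.6, 0.5, 0.8, 0.7, 0.2],
    [-1, 0, 0, 0, 0, 0, 0],
  ],
)

```text
time_s: 4.57
position: [0.4798, 0.3065, 0.0447]
tool_rot: [0.128, 0.992, -0.0, 0.0]
force: [-0.7, 0.2, -1.4]
gripper_width: 0.997
```

Run:
```python
from h import *
st()
plan([.480,.306,.043],Rt(165.3),1,-1)
```

```text
t 4.57 p [0.4798 0.3065 0.0447] F [-0.7  0.2 -1.4] w 0.997 j [ 0.458  0.477 -0.238  0.856 -0.001  0.713]
[[-0.967, 0.253, 0.0], [0.253, 0.967, -0.001], [-0.0, -0.001, -1.0]]
total rotvec deg [-0.  0.  0.] dp [ 0.0002 -0.0005 -0.0017]
[-1, -0.03, -0.04, 0.17, -0.04, 0.03, 0.04],
```

Request:
jog_arm(
  motion=[
    [1, 0, 0, 0.1, 0, 0, 0],
    [1, 0, 0, 0, 0, 0, 0],
    [1, 0, 0, 0, 0, 0, 0],
    [1, 0, 0, 0, 0, 0, 0],
    [1, 0, 0, 0, 0, 0, 0],
    [1, 0, 0, 0, 0, 0, 0],
    [1, 0, 0, 0, 0, 0, 0],
    [1, 0, 0, 0, 0, 0, 0],
    [1, 0, 0, 0, 0, 0, 0],
    [1, 0, 0, 0, 0, 0, 0],
  ],
)

```text
time_s: 5.4
position: [0.4827, 0.3079, 0.0476]
tool_rot: [0.128, 0.992, 0.001, 0.003]
force: [-0.6, -1.2, 0.3]
gripper_width: 0.001
```

Run:
```python
from h import *
st()
snap('wrist','w_grip')
```

```text
t 5.4 p [0.4827 0.3079 0.0476] F [-0.6 -1.2  0.3] w 0.001 j [ 0.458  0.474 -0.234  0.856 -0.001  0.713]
[[-0.967, 0.253, 0.006], [0.253, 0.967, 0.002], [-0.006, 0.004, -1.0]]
```

View pics/w_grip.png

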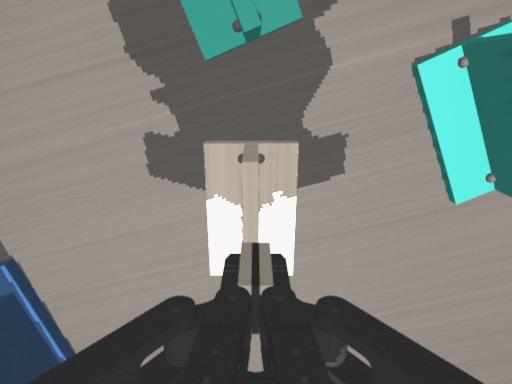

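Run:
```python
from h import *
s=st(); np.savez('tp3.npz',p=s['position'],q=s['tool_rot'])
P=wpx([(204.5,142),(298,142),(294,275),(211,275)],'tp3.npz',.008)
print(np.round(P,4),P.mean(0))
c=robot.camera_model('wrist'); Mi=np.linalg.inv(c['mount'])
for z in [-.05,-.02,0,.006,.025]:
    k=Mi@[0,0,z,1]; print(z,k[0]/k[2]*c['fx']+c['cx'],k[1]/k[2]*c['fy']+c['cy'])
im=cv2.imread('pics/w_grip.png')[120:384,150:360]; cv2.imwrite('pics/w_grip_z.png',cv2.resize(im,None,fx=2.2,fy=2.2,interpolation=cv2.INTER_CUBIC))
snap('side','s1')
im=cv2.imread('pics/s1.png')[200:384,80:330]; cv2.imwrite('pics/s1z.png',cv2.resize(im,None,fx=3,fy=3,interpolation=cv2.INTER_CUBIC))
```

```text
t 5.45 p [0.4827 0.3079 0.0476] F [-0.2  0.4  1. ] w -0.001 j [ 0.458  0.474 -0.234  0.857 -0.001  0.713]
[[-0.967, 0.253, 0.006], [0.253, 0.967, 0.002], [-0.005, 0.003, -1.0]]
[[0.4293 0.2911 0.008 ]
 [0.4432 0.3441 0.008 ]
 [0.5312 0.3223 0.008 ]
 [0.5169 0.2681 0.008 ]] [0.48012883 0.30638591 0.008     ]
-0.05 256.0766590795441 310.4965594599112
-0.02 255.82768911571515 267.62268294040854
0 255.7067815538082 246.8017943490703
0.006 255.67546957198454 241.4097140288447
0.025 255.58816842161247 226.37601806207252
```

View pics/w_grip_z.png

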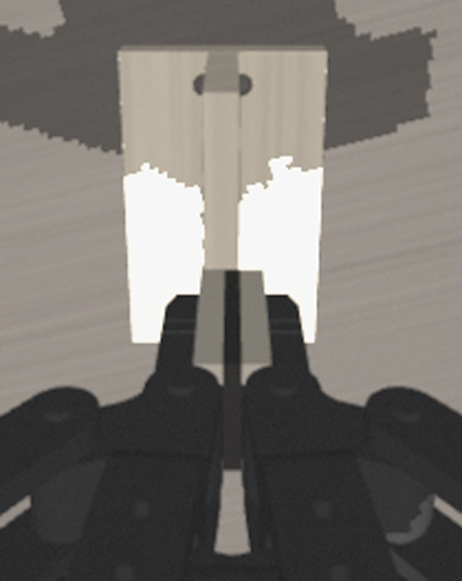

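View pics/s1z.png

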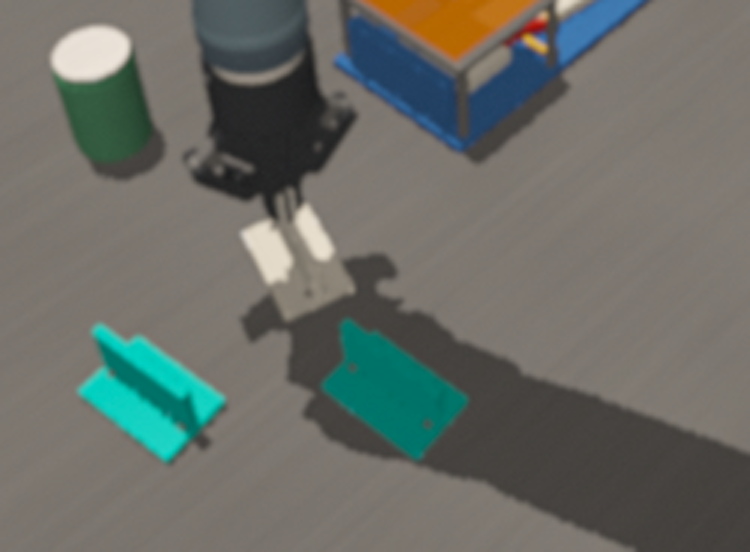

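Run:
```python
from h import *
c=robot.camera_model('wrist'); Mi=np.linalg.inv(c['mount'])
for x in [.011,-.011]:
  for z in [-.03,-.02,-.01,0,.01,.025]:
    k=Mi@[x,0,z,1]; a=Mi@[x,.004,z,1];print(x,z,k[0]/k[2]*c['fx']+c['cx'],k[1]/k[2]*c['fy']+c['cy'],abs(a[0]/a[2]-k[0]/k[2])*2*c['fx'])
```

```text
0.011 -0.03 255.94122583229156 257.87059232081015 18.793503347669642
0.011 -0.02 255.86472281835228 246.52392343660267 17.621437155547774
0.011 -0.01 255.79720225596193 236.50950145674895 16.586981779462427
0.011 0 255.73716988263755 227.6057024118429 15.667245966984071
0.011 0.01 255.68344545747343 219.63747695322613 14.844148940184155
0.011 0.025 255.6126702419168 209.1403357978853 13.759816912639069
-0.011 -0.03 255.86060962208057 301.18417911028996 17.89213045902526
-0.011 -0.02 255.79235853491872 287.7698031854938 16.82661009205575
-0.011 -0.01 255.73177986127385 275.86339795313614 15.88086549927785
-0.011 0 255.6776487126953 265.2242183228968 15.035775304920264
-0.011 0.01 255.62898776178054 255.66017596734451 14.276082614848885
-0.011 0.025 255.56456690679008 242.99861111652322 13.27034306220312
```

Request:
jog_arm(
  motion=[
    [1, 0, 0, -0.5, 0, 0, 0],
    [1, 0, 0, -0.5, 0, 0, 0],
    [1, 0, 0, 0, 0, 0, 0],
  ],
)

```text
time_s: 5.75
position: [0.4823, 0.3077, 0.0581]
tool_rot: [0.128, 0.992, 0.001, 0.003]
force: [0.3, 0.6, 0.2]
gripper_width: 0.0
```

Run:
```python
from h import *
st()
im=snap('wrist','w_g2')
snap('side','s2')
im=cv2.imread('pics/s2.png')[200:384,80:330]; cv2.imwrite('pics/s2z.png',cv2.resize(im,None,fx=3,fy=3,interpolation=cv2.INTER_CUBIC))
```

```text
t 5.75 p [0.4823 0.3077 0.0581] F [0.3 0.6 0.2] w 0.0 j [ 0.458  0.464 -0.22   0.882 -0.001  0.713]
[[-0.967, 0.253, 0.005], [0.253, 0.967, 0.002], [-0.005, 0.003, -1.0]]
```

View pics/w_g2.png

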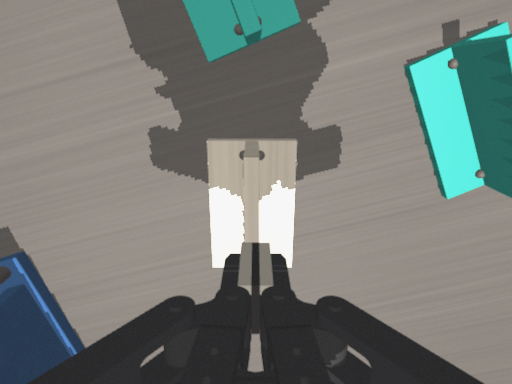

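View pics/s2z.png

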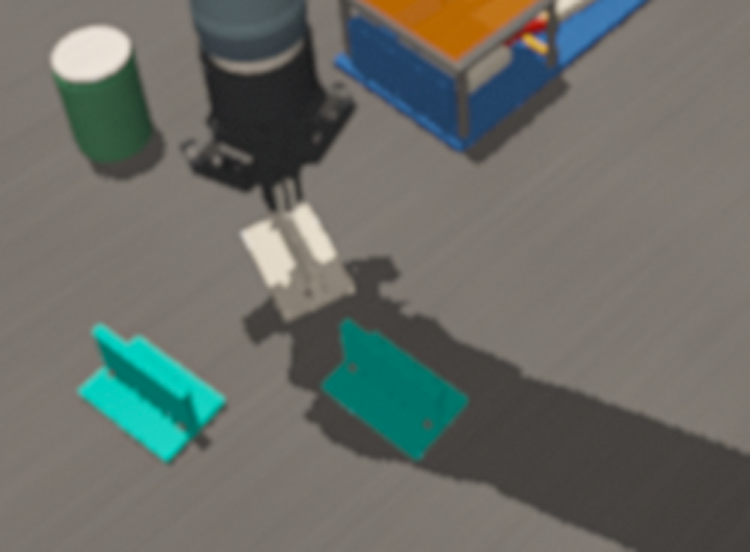

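Run:
```python
from h import *
s=robot.read_state(); p=s['position'];Rm=R.from_quat(s['tool_rot'])
c=robot.camera_model('side')
im=cv2.imread('pics/s2.png')[200:384,80:330]; im=cv2.resize(im,None,fx=3,fy=3,interpolation=cv2.INTER_CUBIC)
def pr(X):
    k=c['view']@np.r_[X,1]; return np.array([k[0]/k[2]*c['fx']+c['cx'],k[1]/k[2]*c['fy']+c['cy']])
for x in (-.011,.011):
  a=pr(p+Rm.apply([x,0,.025])); b=pr(p+Rm.apply([x,0,-.05])); print(a,b)
  A=tuple(np.int32((a-[80,200])*3));B=tuple(np.int32((b-[80,200])*3)); cv2.line(im,A,B,(0,0,255),1); cv2.circle(im,A,4,(0,255,0),1)
cv2.imwrite('pics/s2p.png',im)
```

```text
[173.73703194 275.30263081] [169.95254152 253.99543535]
[177.41900804 282.01110456] [173.77199407 260.72955194]
```

View pics/s2p.png

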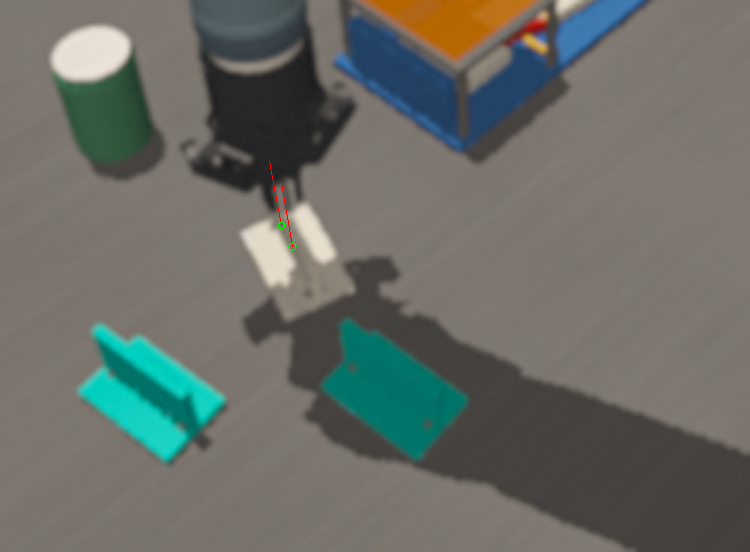

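The pads closed on nothing: the reading shows fully shut and the piece stayed put. The wrist image puts the pad tips at row 243 shut and ≈258 open. The stated geometry predicts ≈209 shut, so the real tips sit ~40 mm farther back than stated. I'll reopen, re-centre and go lower while checking force.

Request:
jog_arm(
  motion=[
    [-1, 0.1, -0.2, 0, 0.2, 0.3, 0],
    [-1, 0, 0, 0, 0, 0, 0],
    [-1, 0, 0, 0, 0, 0, 0],
    [-1, 0, 0, 0, 0, 0, 0],
    [-1, 0, 0, 0, 0, 0, 0],
    [-1, 0, 0, 0, 0, 0, 0],
    [-1, 0, 0, 0, 0, 0, 0],
    [-1, 0, 0, 0, 0, 0, 0],
  ],
)

```text
time_s: 6.52
position: [0.48, 0.3055, 0.057]
tool_rot: [0.128, 0.992, -0.001, -0.001]
force: [0.8, 0.8, -0.1]
gripper_width: 1.003
```

Run:
```python
from h import *
s=st(); np.savez('tp4.npz',p=s['position'],q=s['tool_rot'])
plan([.480,.306,.025],Rt(165.3),2,-1)
snap('wrist','w_g4')
```

```text
t 6.52 p [0.48   0.3055 0.057 ] F [ 0.8  0.8 -0.1] w 1.003 j [ 0.455  0.466 -0.219  0.888 -0.     0.711]
[[-0.967, 0.253, -0.003], [0.253, 0.967, -0.001], [0.002, -0.002, -1.0]]
total rotvec deg [-0.1 -0.1  0. ] dp [-0.      0.0005 -0.032 ]
[-1, 0.0, 0.03, 1.6, -0.06, -0.06, 0.02],
[-1, 0.01, 0.03, 1.6, -0.06, -0.06, 0.02],
```

View pics/w_g4.png

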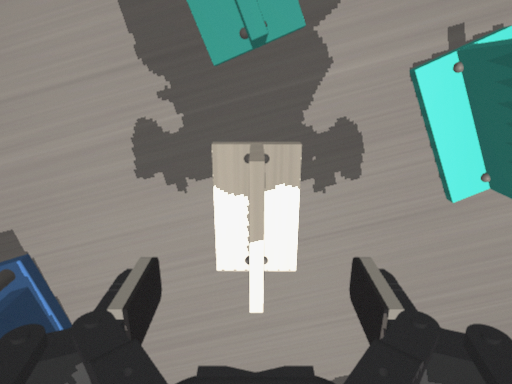

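Request:
jog_arm(
  motion=[
    [-1, 0, 0, 1.5, 0, 0, 0],
    [-1, 0, 0, 1.5, 0, 0, 0],
    [-1, 0, 0, 0.3, 0, 0, 0],
  ],
)

```text
time_s: 6.82
position: [0.4818, 0.3064, 0.0249]
tool_rot: [0.128, 0.992, 0.0, 0.001]
force: [-0.0, -0.5, 0.5]
gripper_width: 1.002
```

Run:
```python
from h import *
s=st(); np.savez('tp5.npz',p=s['position'],q=s['tool_rot'])
plan([.480,.306,.006],Rt(165.3),2,-1)
snap('wrist','w_g5')
snap('side','s5')
im=cv2.imread('pics/s5.png')[200:384,80:330]; cv2.imwrite('pics/s5z.png',cv2.resize(im,None,fx=3,fy=3,interpolation=cv2.INTER_CUBIC))
```

```text
t 6.82 p [0.4818 0.3064 0.0249] F [-0.  -0.5  0.5] w 1.002 j [ 0.455  0.499 -0.26   0.811 -0.     0.711]
[[-0.967, 0.253, 0.001], [0.253, 0.967, 0.001], [-0.001, 0.001, -1.0]]
total rotvec deg [0.1 0.1 0. ] dp [-0.0018 -0.0004 -0.0189]
[-1, 0.08, -0.04, 0.95, 0.03, 0.04, 0.02],
[-1, 0.08, -0.04, 0.95, 0.03, 0.04, 0.02],
```

View pics/w_g5.png

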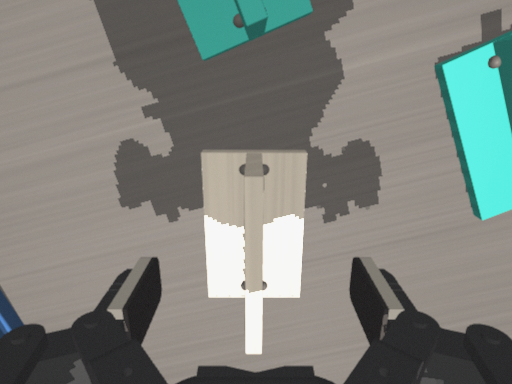

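View pics/s5z.png

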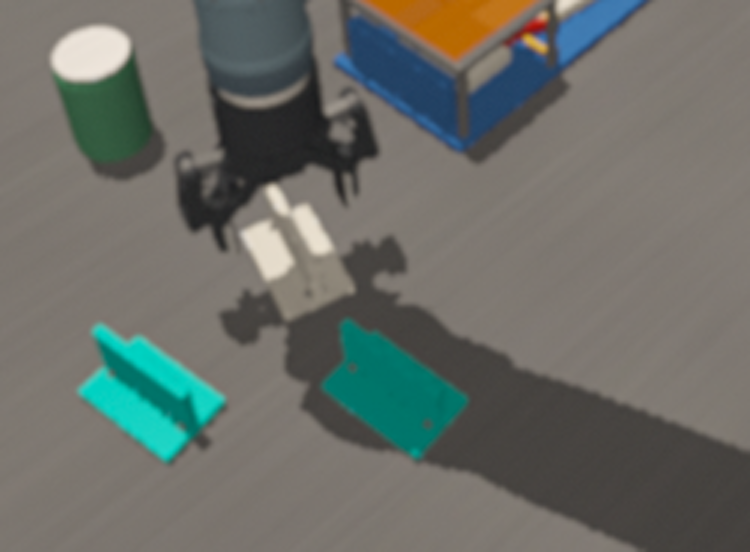

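Request:
jog_arm(
  motion=[
    [-1, 0.1, 0, 1.2, 0, 0, 0],
    [-1, 0.1, -0.1, 1.2, 0, 0, 0],
    [-1, 0, 0, 0, 0, 0, 0],
  ],
)

```text
time_s: 7.17
position: [0.482, 0.3072, 0.0043]
tool_rot: [0.128, 0.992, 0.002, 0.003]
force: [-1.0, -0.4, -0.6]
gripper_width: 1.001
```

Run:
```python
from h import *
s=st()
plan([.480,.306,.003],Rt(165.3),1,-1)
```

```text
t 7.17 p [0.482  0.3072 0.0043] F [-1.  -0.4 -0.6] w 1.001 j [ 0.456  0.52  -0.287  0.757 -0.     0.712]
[[-0.967, 0.253, 0.006], [0.253, 0.967, 0.003], [-0.005, 0.004, -1.0]]
total rotvec deg [0.2 0.3 0. ] dp [-0.002  -0.0012 -0.0013]
[-1, 0.17, -0.17, 0.12, 0.24, 0.28, 0.04],
```

Request:
jog_arm(
  motion=[
    [-1, 0.2, -0.2, 0.1, 0.2, 0.3, 0],
    [1, 0, 0, 0, 0, 0, 0],
    [1, 0, 0, 0, 0, 0, 0],
    [1, 0, 0, 0, 0, 0, 0],
    [1, 0, 0, 0, 0, 0, 0],
    [1, 0, 0, 0, 0, 0, 0],
    [1, 0, 0, 0, 0, 0, 0],
    [1, 0, 0, 0, 0, 0, 0],
    [1, 0, 0, 0, 0, 0, 0],
    [1, 0, 0, 0, 0, 0, 0],
    [1, 0, 0, 0, 0, 0, 0],
  ],
)

```text
time_s: 8.08
position: [0.4825, 0.3071, 0.0082]
tool_rot: [0.128, 0.992, 0.002, 0.002]
force: [1.0, -0.2, 0.7]
gripper_width: 0.085
```

Run:
```python
from h import *
s=st()
snap('wrist','w_g6')
```

```text
t 8.08 p [0.4825 0.3071 0.0082] F [ 1.  -0.2  0.7] w 0.085 j [ 0.456  0.516 -0.282  0.767  0.001  0.711]
[[-0.967, 0.253, 0.005], [0.253, 0.967, 0.003], [-0.004, 0.004, -1.0]]
```

View pics/w_g6.png

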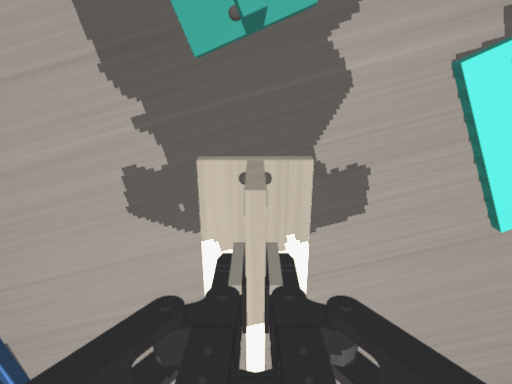

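Now gripped: opening 0.085 (≈7 mm) with the pads on both sides of the web. Next, lift and check.

Request:
jog_arm(
  motion=[
    [1, 0, 0, -1, 0, 0, 0],
    [1, 0, 0, -2.5, 0, 0, 0],
    [1, 0, 0, -3, 0, 0, 0],
    [1, 0, 0, -3, 0, 0, 0],
    [1, 0, 0, -3, 0, 0, 0],
    [1, 0, 0, -3, 0, 0, 0],
    [1, 0, 0, -1, 0, 0, 0],
  ],
)

```text
time_s: 8.72
position: [0.4714, 0.3018, 0.1717]
tool_rot: [0.128, 0.992, -0.005, -0.01]
force: [1.1, 0.7, -4.4]
gripper_width: 0.083
```

Run:
```python
from h import *
s=st()
snap('side','s7');snap('wrist','w7')
plan([.567,-.075,.17],Rt(93.6),12,1)
```

```text
t 8.72 p [0.4714 0.3018 0.1717] F [ 1.1  0.7 -4.4] w 0.083 j [ 0.455  0.383 -0.034  1.176  0.002  0.711]
[[-0.967, 0.253, -0.021], [0.253, 0.967, -0.008], [0.018, -0.013, -1.0]]
total rotvec deg [-1.3 -0.4 71.7] dp [ 9.550e-02 -3.768e-01  1.000e-04]
[1, -1.56, -2.84, 0.01, -0.11, -0.03, 5.98],
[1, -1.85, -2.66, 0.01, -0.11, -0.03, 5.98],
[1, -2.12, -2.45, 0.0, -0.11, -0.03, 5.98],
[1, -2.36, -2.22, -0.0, -0.11, -0.03, 5.98],
[1, -2.58, -1.96, -0.0, -0.11, -0.03, 5.98],
[1, -2.77, -1.68, -0.01, -0.11, -0.03, 5.98],
[1, -2.93, -1.38, -0.01, -0.11, -0.03, 5.98],
[1, -3.06, -1.07, -0.01, -0.11, -0.03, 5.98],
[1, -3.15, -0.74, -0.01, -0.11, -0.03, 5.98],
[1, -3.21, -0.41, -0.01, -0.11, -0.03, 5.98],
[1, -3.24, -0.08, -0.01, -0.11, -0.03, 5.98],
[1, -3.23, 0.26, -0.0, -0.11, -0.03, 5.98],
```

View pics/s7.png

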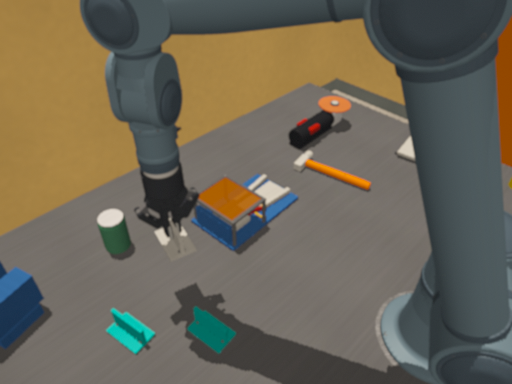

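The piece is held and lifted, hanging upright at (175,240) with about 4–5 N of weight. Now carry it over.

Request:
jog_arm(
  motion=[
    [1, -1.6, -2.8, 0, -0.1, 0, 6],
    [1, -1.8, -2.7, 0, -0.1, 0, 6],
    [1, -2.1, -2.5, 0, -0.1, 0, 6],
    [1, -2.4, -2.2, 0, -0.1, 0, 6],
    [1, -2.6, -2, 0, -0.1, 0, 6],
    [1, -2.8, -1.7, 0, -0.1, 0, 6],
    [1, -2.9, -1.4, 0, -0.1, 0, 6],
    [1, -3.1, -1.1, 0, -0.1, 0, 6],
    [1, -3.2, -0.7, 0, -0.1, 0, 6],
    [1, -3.2, -0.4, 0, -0.1, 0, 6],
    [1, -3.2, -0.1, 0, -0.1, 0, 6],
    [1, -3.2, 0.2, 0, -0.1, 0, 6],
  ],
)

```text
time_s: 9.82
position: [0.5415, -0.0869, 0.1436]
tool_rot: [0.703, 0.711, -0.013, -0.02]
force: [0.9, -0.2, -5.5]
gripper_width: 0.084
```

Request:
jog_arm(
  motion=[
    [1, 0, 0, 0, 0, 0, 0],
    [1, 0, 0, 0, 0, 0, 0],
    [1, 0, 0, 0, 0, 0, 0],
  ],
)

```text
time_s: 10.07
position: [0.5384, -0.0938, 0.1373]
tool_rot: [0.707, 0.706, -0.017, -0.023]
force: [0.5, -0.0, -4.5]
gripper_width: 0.081
```

Run:
```python
from h import *
s=st(); np.savez('jp2.npz',p=s['position'],q=s['tool_rot'])
snap('wrist','w8'); snap('top','t8')
for q in ['fixture','channel_entry','stop_face','pawl_tip']:
  for n in ['wrist','top']:
    for d in robot.place_of(q,n)[:1]: print(n,q,np.round(d['point'],4),round(d['confidence'],2))
plan([.567,-.075,.17],Rt(93.6),2,1)
```

```text
t 10.07 p [ 0.5384 -0.0938  0.1373] F [ 0.5 -0.  -4.5] w 0.081 j [-0.284  0.407 -0.091  1.128 -0.007  1.288]
[[0.001, 0.998, -0.055], [1.0, -0.001, 0.009], [0.009, -0.055, -0.998]]
wrist fixture [ 0.5597  0.0272 -0.    ] 0.91
top fixture [ 5.585e-01  2.500e-02 -3.000e-04] 0.73
wrist channel_entry [ 0.5654 -0.0749  0.0098] 0.79
top channel_entry [ 0.5705 -0.0779  0.008 ] 0.97
wrist pawl_tip [0.534  0.0289 0.0181] 0.95
top pawl_tip [0.5379 0.0265 0.0182] 0.61
total rotvec deg [-3.  -0.5 -3.6] dp [0.0271 0.0181 0.0306]
[1, 0.92, 1.28, -1.59, -1.48, -0.26, -1.79],
[1, 0.87, 1.34, -1.56, -1.48, -0.26, -1.79],
```

View pics/w8.png

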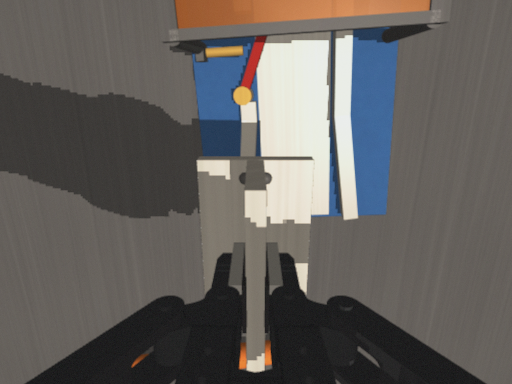

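View pics/t8.png

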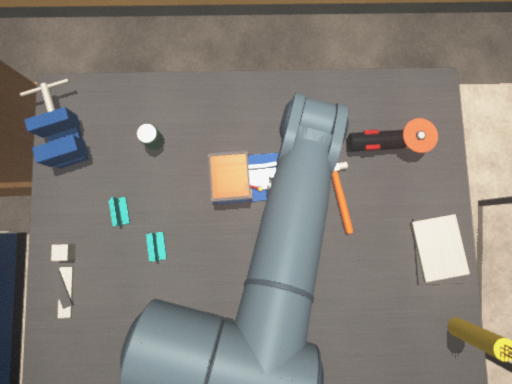

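Run:
```python
from h import *
f='jp2.npz'
P=wpx([(172,38),(438,17)],f,.091); print('screen edge',np.round(P,4),P.mean(0),np.linalg.norm(P[0]-P[1]))
c=wpx([(242,96)],f,.025)[0]; print('cap',c)
r=wpx([(343,218),(336,118)],f,.024);print('rail in',r)
J=lambda x,y,yaw,o: o+np.array([np.cos(yaw)*x-np.sin(yaw)*y,np.sin(yaw)*x+np.cos(yaw)*y])
# LSQ pose
from scipy.optimize import least_squares
obs=[(P.mean(0)[:2],(-11,0)),(c[:2],(-45,40)),(r[0,:2],(-150,-39.5)),(r[1,:2],(-65,-30.5)),(P[0,:2],(-11,77)),(P[1,:2],(-11,-77))]
def res(v): return np.concatenate([J(a[0]/1000,a[1]/1000,v[2],v[:2])-o for o,a in obs])
s=least_squares(res,[.56,.025,1.63],loss='soft_l1',f_scale=.003); print(s.x,np.degrees(s.x[2]),np.round(res(s.x)*1000,1).reshape(-1,2))
for x in(-100,0,101): print(x,J(x/1000,0,s.x[2],s.x[:2]))
im=cv2.imread('pics/w8.png')[0:230,160:450]; cv2.imwrite('pics/w8z.png',cv2.resize(im,None,fx=2.6,fy=2.6,interpolation=cv2.INTER_CUBIC))
```

```text
screen edge [[0.4889 0.0104 0.091 ]
 [0.6325 0.0198 0.091 ]] [0.5606892  0.01510706 0.091     ] 0.14397298044202556
cap [ 0.52170237 -0.02377809  0.025     ]
rail in [[ 0.60756795 -0.12466824  0.024     ]
 [ 0.59519928 -0.0402033   0.024     ]]
[0.56008508 0.02458822 1.62556711] 93.13813492422025 [[-0.  -1.5]
 [ 0.9  1.2]
 [ 0.2  1.6]
 [-1.1  1.6]
 [-5.1 -1.1]
 [ 5.  -1.9]]
-100 [ 0.56555942 -0.07526183]
0 [0.56008508 0.02458822]
101 [0.55455599 0.12543677]
```

View pics/w8z.png

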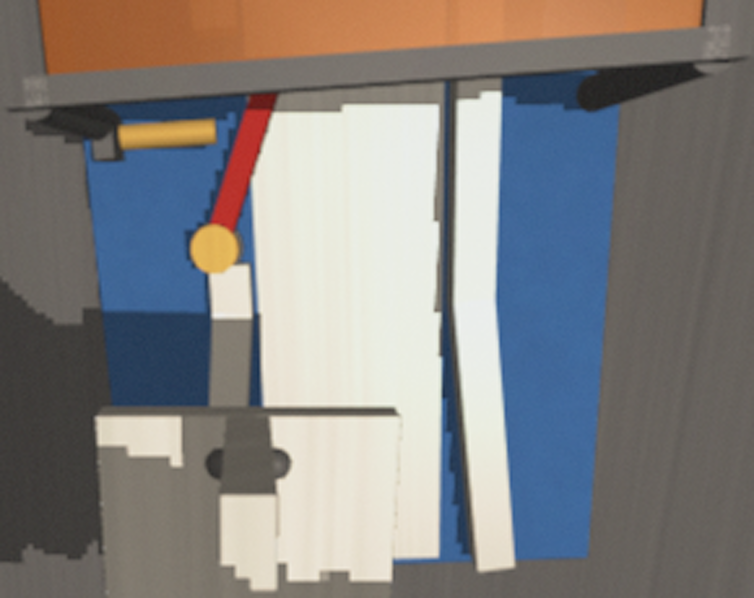

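Run:
```python
from h import *
st();plan([.5663,-.0852,.10],Rt(93.3),3,1)
```

```text
t 10.57 p [ 0.5399 -0.0931  0.1394] F [ 0.1  0.6 -5.6] w 0.081 j [-0.282  0.405 -0.089  1.129 -0.007  1.288]
[[-0.0, 0.999, -0.052], [1.0, 0.001, 0.008], [0.008, -0.052, -0.999]]
total rotvec deg [-3.  -0.5 -3.3] dp [ 0.0264  0.0079 -0.0394]
[1, 0.25, 0.95, 1.27, -0.98, -0.17, -1.09],
[1, 0.24, 0.93, 1.28, -0.98, -0.17, -1.09],
[1, 0.23, 0.91, 1.3, -0.98, -0.17, -1.09],
```

Request:
jog_arm(
  motion=[
    [1, 0.3, 1, 1.2, -1, -0.2, -1.1],
    [1, 0.2, 0.9, 1.2, -1, -0.2, -1.1],
    [1, 0.2, 0.9, 1.2, -1, -0.2, -1.1],
    [1, 0, 0, 0, 0, 0, 0],
    [1, 0, 0, 0, 0, 0, 0],
  ],
)

```text
time_s: 10.98
position: [0.5682, -0.0848, 0.1032]
tool_rot: [0.685, 0.729, 0.001, 0.003]
force: [-0.6, -0.4, -4.6]
gripper_width: 0.081
```

Run:
```python
from h import *
st();plan([.5663,-.0852,.06],Rt(93.3),2,1)
```

```text
t 10.98 p [ 0.5682 -0.0848  0.1032] F [-0.6 -0.4 -4.6] w 0.081 j [-2.580e-01  4.290e-01 -1.480e-01  9.880e-01 -1.000e-03  1.251e+00]
[[-0.062, 0.998, 0.005], [0.998, 0.062, -0.003], [-0.003, 0.005, -1.0]]
total rotvec deg [0.3 0.2 0.2] dp [-0.0019 -0.0004 -0.0432]
[1, -0.01, -0.11, 2.16, 0.14, 0.09, 0.11],
[1, -0.01, -0.1, 2.16, 0.14, 0.09, 0.11],
```

Request:
jog_arm(
  motion=[
    [1, 0, -0.1, 2, 0.1, 0.1, 0.1],
    [1, 0, -0.1, 2, 0.1, 0.1, 0.1],
    [1, 0, 0, 0, 0, 0, 0],
    [1, 0, 0, 0, 0, 0, 0],
  ],
)

```text
time_s: 11.32
position: [0.5671, -0.0858, 0.0661]
tool_rot: [0.687, 0.727, 0.001, 0.001]
force: [0.2, -1.3, -4.7]
gripper_width: 0.088
```

Run:
```python
from h import *
s=st(); np.savez('jp3.npz',p=s['position'],q=s['tool_rot'])
plan([.5663,-.0852,.0182],Rt(93.3),2,1)
snap('wrist','w9')
```

```text
t 11.32 p [ 0.5671 -0.0858  0.0661] F [ 0.2 -1.3 -4.7] w 0.088 j [-0.261  0.461 -0.202  0.905  0.     1.254]
[[-0.057, 0.998, 0.003], [0.998, 0.057, -0.001], [-0.001, 0.003, -1.0]]
total rotvec deg [ 0.2  0.1 -0.1] dp [-0.0008  0.0006 -0.0479]
[1, 0.03, -0.05, 2.39, 0.09, 0.03, -0.03],
[1, 0.03, -0.04, 2.39, 0.09, 0.03, -0.03],
```

View pics/w9.png

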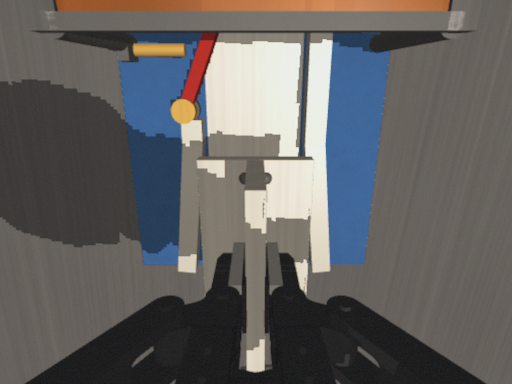

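Run:
```python
from h import *
f='jp3.npz'
o=np.array([.5601,.0246]);y=np.radians(93.3);D=np.array([[np.cos(y),np.sin(y)],[-np.sin(y),np.cos(y)]])
for n,px,z in [('cap',(183,111),.025),('railL end in',(197,271),.024),('railR end in',(313,271),.024),('railL kink in',(203,122),.024),('baseL',(143,266),.01),('baseR',(367,266),.01),('scrL',(40,33),.088),('scrR',(465,33),.088)]:
    w=wpx([px],f,z)[0]; print(n,np.round(D@(w[:2]-o)*1000,1))
im=cv2.imread('pics/w9.png')[30:300,110:390]; cv2.imwrite('pics/w9z.png',cv2.resize(im,None,fx=2.2,fy=2.2,interpolation=cv2.INTER_CUBIC))
```

```text
cap [-45.9  40.8]
railL end in [-152.3   39. ]
railR end in [-152.5  -40. ]
railL kink in [-52.3  29.8]
baseL [-157.    80.6]
baseR [-157.3  -81.8]
scrL [-12.2  77.5]
scrR [-12.1 -76.6]
```

View pics/w9z.png

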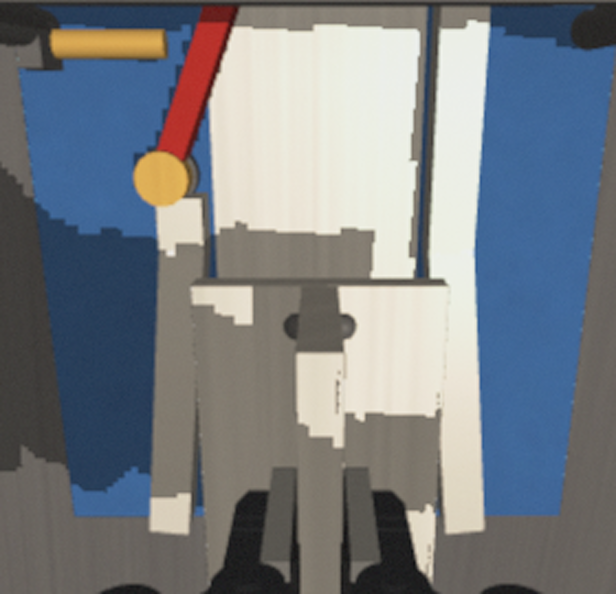

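Request:
jog_arm(
  motion=[
    [1, 0, 0, 1.4, 0.1, 0, 0],
    [1, 0, 0, 1.4, 0.1, 0, 0],
    [1, 0, 0, 1, 0, 0, 0],
    [1, 0, 0, 0, 0, 0, 0],
  ],
)

```text
time_s: 11.7
position: [0.5712, -0.0873, 0.0335]
tool_rot: [0.687, 0.727, 0.001, 0.004]
force: [-0.8, 0.6, -6.2]
gripper_width: 0.081
```

Run:
```python
from h import *
s=st()
plan([.5663,-.0858,.0182],Rt(93.3),1,1)
```

```text
t 11.7 p [ 0.5712 -0.0873  0.0335] F [-0.8  0.6 -6.2] w 0.081 j [-2.610e-01  4.960e-01 -2.380e-01  8.280e-01 -1.000e-03  1.254e+00]
[[-0.056, 0.998, 0.008], [0.998, 0.056, -0.003], [-0.004, 0.007, -1.0]]
total rotvec deg [ 0.4  0.2 -0.1] dp [-0.0049  0.0015 -0.0153]
[1, 0.18, -0.49, 1.52, 0.42, 0.22, -0.11],
```

Request:
jog_arm(
  motion=[
    [1, 0.1, -0.5, 0.3, 0.4, 0.2, 0],
    [1, 0, -0.1, 0.3, 0.1, 0, 0],
    [1, 0, 0, 0, 0, 0, 0],
  ],
)

```text
time_s: 11.95
position: [0.5661, -0.0871, 0.0296]
tool_rot: [0.687, 0.726, -0.0, 0.001]
force: [-0.4, 1.2, -6.3]
gripper_width: 0.086
```

Run:
```python
from h import *
s=st()
plan([.5663,-.0858,.0182],Rt(93.3),1,1)
```

```text
t 11.95 p [ 0.5661 -0.0871  0.0296] F [-0.4  1.2 -6.3] w 0.086 j [-2.630e-01  4.980e-01 -2.480e-01  8.240e-01 -1.000e-03  1.252e+00]
[[-0.056, 0.998, 0.001], [0.998, 0.056, -0.001], [-0.001, 0.001, -1.0]]
total rotvec deg [ 0.   0.1 -0.1] dp [ 0.0002  0.0013 -0.0114]
[1, 0.13, 0.02, 1.14, 0.03, 0.06, -0.11],
```

Request:
jog_arm(
  motion=[
    [1, 0.1, -0.1, 0.6, 0.1, 0, 0],
    [1, 0, -0.1, 0.6, 0.1, 0, 0],
    [1, 0, 0, 0, 0, 0, 0],
  ],
)

```text
time_s: 12.2
position: [0.5656, -0.0866, 0.0185]
tool_rot: [0.687, 0.726, -0.001, 0.001]
force: [0.2, -0.1, -5.3]
gripper_width: 0.088
```

Run:
```python
from h import *
s=st()
plan([.5663,-.0858,.0182],Rt(93.3),1,1)
```

```text
t 12.2 p [ 0.5656 -0.0866  0.0185] F [ 0.2 -0.1 -5.3] w 0.088 j [-0.262  0.508 -0.263  0.799 -0.002  1.254]
[[-0.055, 0.998, 0.0], [0.998, 0.055, -0.002], [-0.002, 0.0, -1.0]]
total rotvec deg [ 0.   0.1 -0.1] dp [ 0.0007  0.0008 -0.0003]
[1, 0.08, 0.08, 0.03, 0.02, 0.13, -0.12],
```

Still carrying its full weight, so I'll ease down until it touches.

Request:
jog_arm(
  motion=[
    [1, 0, 0, 0.15, 0, 0, 0],
    [1, 0, 0, 0.15, 0, 0, 0],
  ],
)

```text
time_s: 12.37
position: [0.5658, -0.0866, 0.0181]
tool_rot: [0.687, 0.727, -0.0, 0.002]
force: [-6.7, 1.3, 10.8]
gripper_width: 0.079
```

Request:
jog_arm(
  motion=[
    [1, 0, 0, 0.15, 0, 0, 0],
    [1, 0, 0, 0.1, 0, 0, 0],
  ],
)

```text
time_s: 12.53
position: [0.5659, -0.0866, 0.0182]
tool_rot: [0.687, 0.727, -0.0, 0.002]
force: [-1.8, 1.3, 0.8]
gripper_width: 0.089
```

Request:
jog_arm(
  motion=[
    [-1, 0, 0, 0, 0, 0, 0],
    [-1, 0, 0, 0, 0, 0, 0],
    [-1, 0, 0, 0, 0, 0, 0],
    [-1, 0, 0, 0, 0, 0, 0],
    [-1, 0, 0, 0, 0, 0, 0],
    [-1, 0, 0, -1, 0, 0, 0],
    [-1, 0, 0, -2.5, 0, 0, 0],
    [-1, 0, 0, -3, 0, 0, 0],
    [-1, 0, 0, -2, 0, 0, 0],
    [-1, 0, 0, 0, 0, 0, 0],
  ],
)

```text
time_s: 13.37
position: [0.5674, -0.0867, 0.1094]
tool_rot: [0.687, 0.727, 0.001, 0.004]
force: [-0.3, -0.6, 0.4]
gripper_width: 0.998
```

Run:
```python
from h import *
s=st(); np.savez('jp4.npz',p=s['position'],q=s['tool_rot'])
snap('wrist','w10');snap('side','s10')
im=cv2.imread('pics/s10.png')[140:270,170:350]; cv2.imwrite('pics/s10z.png',cv2.resize(im,None,fx=4,fy=4,interpolation=cv2.INTER_CUBIC))
```

```text
t 13.37 p [ 0.5674 -0.0867  0.1094] F [-0.3 -0.6  0.4] w 0.998 j [-0.261  0.423 -0.141  1.    -0.002  1.254]
[[-0.056, 0.998, 0.006], [0.998, 0.056, -0.004], [-0.005, 0.006, -1.0]]
```

View pics/w10.png

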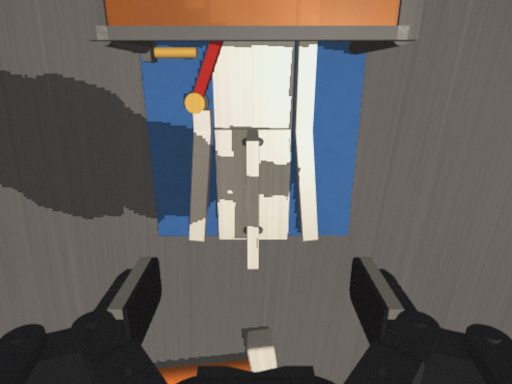

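View pics/s10z.png

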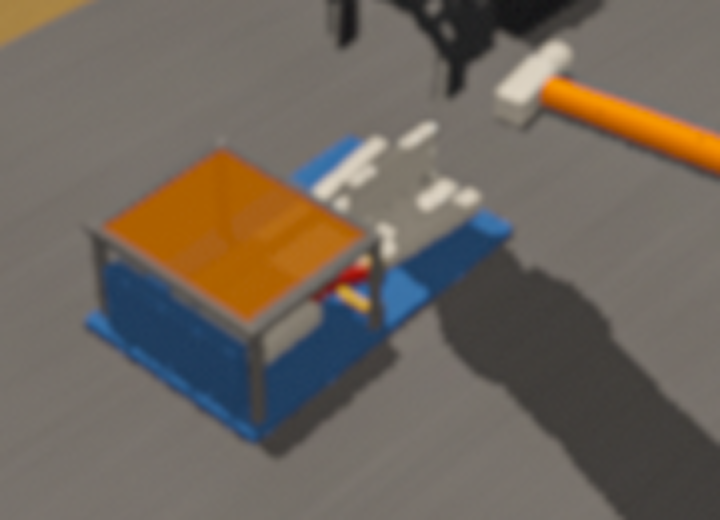

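The piece lies flat between the flared rails (flange rows 129–239, web centred at column 252), clear of the pawl cap at (195,103). Next: shut the fingers, lean the tool and get behind it.

```bash
cat >> h.py <<'E'
O=np.array([.5602,.0231]);YJ=np.radians(93.3);DJ=np.array([[np.cos(YJ),np.sin(YJ)],[-np.sin(YJ),np.cos(YJ)]])
def J(x,y,z): return np.r_[O+DJ.T@np.array([x,y])/1000,z/1000]
def jig(w): return np.r_[DJ@(np.array(w)[:2]-O),w[2]]*1000
def tool():
    s=robot.read_state(); p=np.array(s['position']); Rm=R.from_quat(s['tool_rot']); print('t',round(s['time_s'],2),'jigTCP',np.round(jig(p),1),'jig tip',np.round(jig(p+Rm.apply([0,0,-.017])),1),'lean',np.round(np.degrees(np.arcsin(Rm.as_matrix()[2,0])),1),'F',np.round(s['force'],1),'w',round(s['gripper_width'],3),'j',np.round(s['joints'],2))
def goto(tipx,tipy,tipz,lean,n,g=1):
    Rg=Rt(93.3,lean); plan(J(tipx,tipy,tipz)+Rg.apply([0,0,.017]),Rg,n,g)
E
python3 - <<'E'
from h import *
P=wpx([(217,129),(290,129),(288,239),(219,239)],'jp4.npz',.018); print([np.round(jig(p),1) for p in P])
P=wpx([(252.5,141),(252.5,268)],'jp4.npz',.062); print([np.round(jig(p),1) for p in P])
print('hammer',[np.round(jig(p),1) for p in wpx([(260,330),(260,345)],'jp4.npz',.025)])
tool(); goto(-190,0,110,40,8)
E
```

```text
[array([-63.4,  26.7,  18. ]), array([-63.5, -26.8,  18. ]), array([-153.5,  -28.2,   18. ]), array([-153.3,   28.5,   18. ])]
[array([-64. ,   0.6,  62. ]), array([-153.1,    1. ,   62. ])]
hammer [array([-239.8,   -5.3,   25. ]), array([-256.6,   -5.4,   25. ])]
t 13.47 jigTCP [-109.6    0.6  106.1] jig tip [-109.6    0.6  123.1] lean -0.2 F [-0.3  0.6 -0. ] w 1.002 j [-0.26  0.43 -0.15  1.   -0.    1.25]
total rotvec deg [ 0.2 40.2 -0. ] dp [ 0.0046 -0.0693 -0.0091]
[1, -0.87, 0.01, 0.12, 0.02, 5.02, -0.01],
[1, -0.87, 0.01, 0.04, 0.02, 5.02, -0.01],
[1, -0.87, 0.01, -0.04, 0.02, 5.02, -0.01],
[1, -0.87, 0.01, -0.11, 0.02, 5.02, -0.01],
[1, -0.85, 0.01, -0.19, 0.02, 5.02, -0.01],
[1, -0.83, 0.01, -0.26, 0.02, 5.02, -0.01],
[1, -0.81, 0.01, -0.33, 0.02, 5.02, -0.01],
[1, -0.78, 0.01, -0.4, 0.02, 5.02, -0.01],
```

Request:
jog_arm(
  motion=[
    [1, -0.9, 0, 0, 0, 5, 0],
    [1, -0.9, 0, 0, 0, 5, 0],
    [1, -0.9, 0, 0, 0, 5, 0],
    [1, -0.9, 0, -0.1, 0, 5, 0],
    [1, -0.9, 0, -0.2, 0, 5, 0],
    [1, -0.8, 0, -0.3, 0, 5, 0],
    [1, -0.8, 0, -0.3, 0, 5, 0],
    [1, -0.8, 0, -0.4, 0, 5, 0],
    [1, 0, 0, 0, 0, 0, 0],
    [1, 0, 0, 0, 0, 0, 0],
  ],
)

```text
time_s: 14.3
position: [0.5645, -0.1537, 0.0829]
tool_rot: [0.64, 0.677, 0.246, -0.266]
force: [0.1, -0.0, 1.2]
gripper_width: -0.005
```

Run:
```python
from h import *
tool(); goto(-180,0,75,40,2)
```

```text
t 14.3 jigTCP [-176.7    5.9   82.9] jig tip [-188.2    5.7   95.4] lean 42.5 F [ 0.1 -0.   1.2] w -0.005 j [-0.66  0.9   0.37  1.59  0.53  0.7 ]
total rotvec deg [-0.4 -2.5 -0.2] dp [ 0.0054  0.008  -0.0209]
[1, -0.42, 0.3, 1.03, -0.21, -1.26, -0.11],
[1, -0.4, 0.3, 1.04, -0.21, -1.26, -0.11],
```

Request:
jog_arm(
  motion=[
    [1, -0.4, 0.3, 1, 0, -0.8, 0],
    [1, -0.4, 0.3, 1, 0, -0.8, 0],
    [1, 0, 0, 0, 0, 0, 0],
  ],
)

```text
time_s: 14.55
position: [0.5686, -0.1448, 0.0591]
tool_rot: [0.644, 0.68, 0.235, -0.258]
force: [0.1, 0.3, 0.4]
gripper_width: -0.002
```

Run:
```python
from h import *
tool(); goto(-180,0,40,40,3)
s=robot.read_state(); np.savez('jp5.npz',p=s['position'],q=s['tool_rot'])
snap('wrist','w11')
```

```text
t 14.55 jigTCP [-168.1    1.2   59.1] jig tip [-179.2    1.1   72. ] lean 40.8 F [0.1 0.3 0.4] w -0.002 j [-0.64  0.89  0.31  1.51  0.52  0.74]
total rotvec deg [-0.5 -0.8 -0.4] dp [ 0.0013 -0.0009 -0.0322]
[1, -0.73, 0.05, 0.79, -0.18, -0.28, -0.12],
[1, -0.72, 0.05, 0.79, -0.18, -0.28, -0.12],
[1, -0.72, 0.05, 0.8, -0.18, -0.28, -0.12],
```

View pics/w11.png

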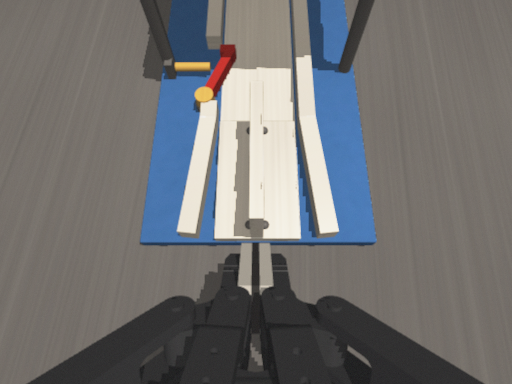

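Request:
jog_arm(
  motion=[
    [1, -0.8, 0, 0.8, -0.1, -0.2, -0.1],
    [1, -0.7, 0, 0.8, -0.1, -0.2, -0.1],
    [1, -0.7, 0, 0.8, 0, -0.2, 0],
    [1, 0, 0, 0, 0, 0, 0],
  ],
)

```text
time_s: 14.93
position: [0.5694, -0.1443, 0.0309]
tool_rot: [0.643, 0.685, 0.234, -0.249]
force: [-0.6, 0.2, 0.2]
gripper_width: 0.0
```

Run:
```python
from h import *
tool(); goto(-150,0,38,40,3)
s=robot.read_state(); np.savez('jp6.npz',p=s['position'],q=s['tool_rot'])
snap('wrist','w12')
snap('side','s12')
im=cv2.imread('pics/s12.png')[120:270,190:370]; cv2.imwrite('pics/s12z.png',cv2.resize(im,None,fx=4,fy=4,interpolation=cv2.INTER_CUBIC))
```

```text
t 14.93 jigTCP [-167.6    0.4   30.9] jig tip [-178.5    0.4   43.9] lean 40.0 F [-0.6  0.2  0.2] w 0.0 j [-0.64  0.9   0.27  1.43  0.51  0.74]
total rotvec deg [-0.2  0.   0.2] dp [-0.0012  0.0285 -0.0059]
[1, 0.6, 0.02, 0.76, -0.08, 0.02, 0.07],
[1, 0.6, 0.02, 0.76, -0.08, 0.02, 0.07],
[1, 0.6, 0.02, 0.76, -0.08, 0.02, 0.07],
```

View pics/w12.png

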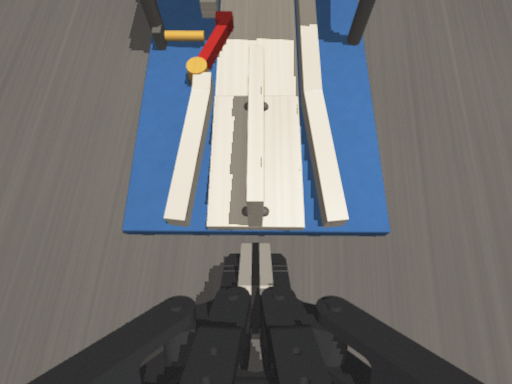

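View pics/s12z.png

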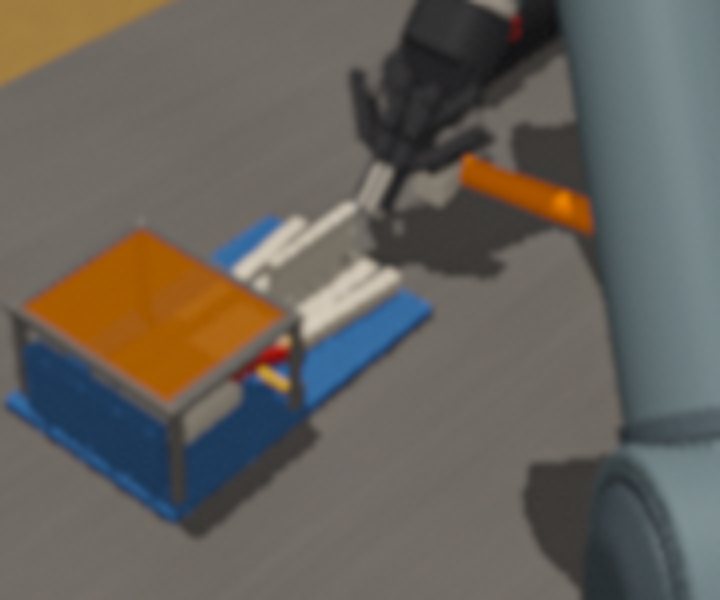

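Request:
jog_arm(
  motion=[
    [1, -0.4, 0, 0.5, 0, 0, 0],
    [1, 0.4, 0, 0.3, 0, 0, 0],
    [1, 0.4, 0, 0.3, 0, 0, 0],
    [1, 0.4, 0, 0.3, 0, 0, 0],
  ],
)

```text
time_s: 15.37
position: [0.5701, -0.1302, 0.0275]
tool_rot: [0.644, 0.685, 0.234, -0.247]
force: [-0.7, 0.3, 0.4]
gripper_width: -0.001
```

Run:
```python
from h import *
tool()
```

```text
t 15.37 jigTCP [-153.6   -1.    27.5] jig tip [-164.5   -1.    40.5] lean 39.9 F [-0.7  0.3  0.4] w -0.001 j [-0.62  0.89  0.23  1.39  0.52  0.76]
```

Request:
jog_arm(
  motion=[
    [1, 0.5, -0.1, 0.6, 0, 0, 0],
    [1, 0.7, 0, 0.7, 0, 0, 0],
    [1, 0.7, 0, 0.6, 0, 0, 0],
    [1, 0.7, 0, 0.6, 0, 0, 0],
    [1, 0.7, 0, 0.6, 0, 0, 0],
  ],
)

```text
time_s: 15.78
position: [0.5684, -0.0851, 0.0259]
tool_rot: [0.645, 0.686, 0.234, -0.243]
force: [-0.7, -5.2, 2.2]
gripper_width: 0.001
```

Run:
```python
from h import *
tool()
s=robot.read_state(); np.savez('jp7.npz',p=s['position'],q=s['tool_rot'])
snap('wrist','w13')
goto(-100,0,37,40,3)
```

```text
t 15.78 jigTCP [-108.5   -2.    25.9] jig tip [-119.3   -1.9   39.1] lean 39.4 F [-0.7 -5.2  2.2] w 0.001 j [-0.56  0.83  0.11  1.29  0.55  0.82]
total rotvec deg [0.2 0.5 0.4] dp [-0.0026  0.017  -0.0023]
[1, 0.39, -0.05, 0.42, 0.08, 0.16, 0.15],
[1, 0.39, -0.05, 0.42, 0.08, 0.16, 0.15],
[1, 0.39, -0.06, 0.42, 0.08, 0.16, 0.15],
```

View pics/w13.png

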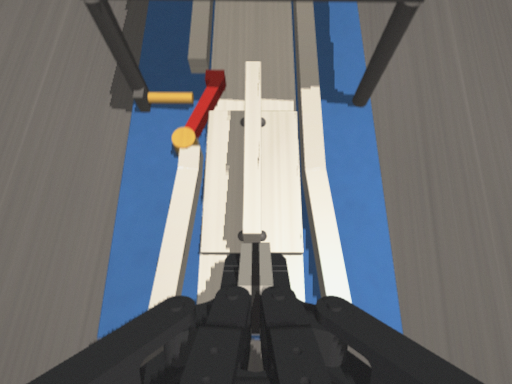

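Request:
jog_arm(
  motion=[
    [1, 0.6, -0.2, 0.7, 0, 0.3, 0.2],
    [1, 0.7, -0.1, 0.7, 0, 0.2, 0.2],
    [1, 0.7, 0, 0.6, 0, 0, 0],
    [1, 0.7, 0, 0.6, 0, 0, 0],
    [1, 0.7, 0, 0.6, 0, 0, 0],
  ],
)

```text
time_s: 16.25
position: [0.5691, -0.0431, 0.0251]
tool_rot: [0.646, 0.686, 0.236, -0.236]
force: [-4.2, -11.5, 5.7]
gripper_width: 0.0
```

Run:
```python
from h import *
tool()
s=robot.read_state(); np.savez('jp7.npz',p=s['position'],q=s['tool_rot'])
snap('wrist','w14')
goto(-30,0,37,40,5)
```

```text
t 16.25 jigTCP [-66.6  -5.1  25.1] jig tip [-77.3  -4.8  38.3] lean 38.9 F [ -4.2 -11.5   5.7] w 0.0 j [-0.51  0.77  0.01  1.2   0.57  0.89]
total rotvec deg [0.9 1.  0.6] dp [-0.0074  0.0452 -0.0014]
[1, 0.69, -0.1, 0.59, 0.18, 0.19, 0.11],
[1, 0.69, -0.1, 0.6, 0.18, 0.19, 0.11],
[1, 0.69, -0.1, 0.6, 0.18, 0.19, 0.11],
[1, 0.68, -0.1, 0.6, 0.18, 0.19, 0.11],
[1, 0.68, -0.1, 0.6, 0.18, 0.19, 0.11],
```

View pics/w14.png

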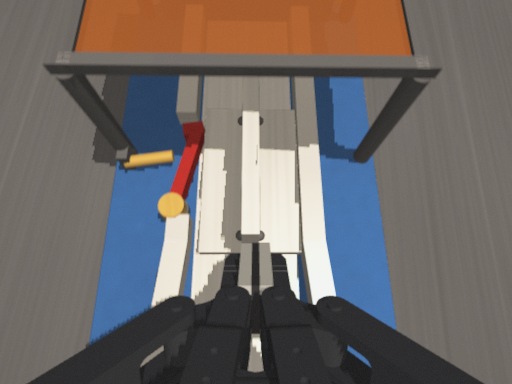

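Request:
jog_arm(
  motion=[
    [1, -0.3, -0.3, -0.3, 0.4, 0.5, 0.3],
    [1, 0, -0.3, 0, 0.3, 0.4, 0.2],
    [1, 0, 0, 0, 0, 0, 0],
  ],
)

```text
time_s: 16.55
position: [0.5607, -0.0428, 0.0261]
tool_rot: [0.644, 0.683, 0.236, -0.25]
force: [0.3, 0.1, -0.4]
gripper_width: -0.002
```

Run:
```python
from h import *
tool()
goto(-30,0,37,40,5)
```

```text
t 16.55 jigTCP [-65.8   3.2  26.1] jig tip [-76.8   3.2  39.1] lean 40.3 F [ 0.3  0.1 -0.4] w -0.002 j [-0.51  0.79  0.02  1.24  0.57  0.87]
total rotvec deg [-0.  -0.3  0. ] dp [ 0.0006  0.0469 -0.0021]
[1, 0.69, 0.07, 0.64, -0.01, -0.05, 0.0],
[1, 0.69, 0.07, 0.64, -0.01, -0.05, 0.0],
[1, 0.69, 0.07, 0.64, -0.01, -0.05, 0.0],
[1, 0.69, 0.07, 0.64, -0.01, -0.05, 0.0],
[1, 0.69, 0.07, 0.63, -0.01, -0.05, 0.0],
```

Request:
jog_arm(
  motion=[
    [1, 0.6, 0.2, 0.6, 0, 0, 0],
    [1, 0.7, 0, 0.6, 0.1, 0.1, 0],
    [1, 0.7, -0.1, 0.7, 0.1, 0.2, 0.1],
    [1, 0.7, -0.1, 0.7, 0.1, 0.2, 0.1],
    [1, 0.7, -0.1, 0.7, 0.1, 0.2, 0.1],
  ],
)

```text
time_s: 16.97
position: [0.5607, -0.0069, 0.0238]
tool_rot: [0.648, 0.68, 0.234, -0.25]
force: [-1.5, -11.6, 4.7]
gripper_width: 0.001
```

Run:
```python
from h import *
tool()
s=robot.read_state(); np.savez('jp8.npz',p=s['position'],q=s['tool_rot'])
snap('wrist','w15')
goto(0,0,37,40,3)
```

```text
t 16.97 jigTCP [-30.    1.2  23.8] jig tip [-40.9   1.2  36.8] lean 40.0 F [ -1.5 -11.6   4.7] w 0.001 j [-0.46  0.76 -0.04  1.17  0.59  0.94]
total rotvec deg [-0.  -0.2 -0.5] dp [-0.0009  0.0388  0.0002]
[1, 0.99, 0.04, 0.83, -0.01, -0.06, -0.16],
[1, 0.99, 0.04, 0.83, -0.01, -0.06, -0.16],
[1, 1.0, 0.04, 0.83, -0.01, -0.06, -0.16],
```

View pics/w15.png

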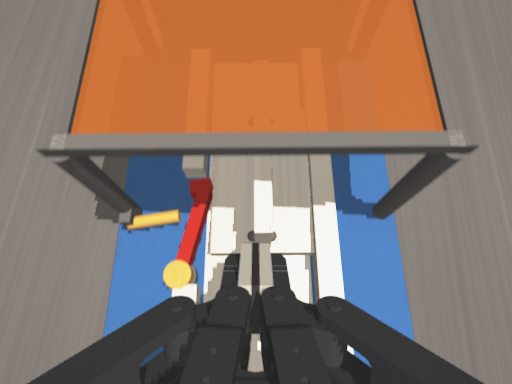

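Request:
jog_arm(
  motion=[
    [1, -0.2, 0.3, -0.2, 0, 0, -0.3],
    [1, 0.4, 0.1, 0.3, 0, 0, -0.2],
    [1, 0.7, -0.1, 0.7, 0.1, 0.1, 0],
    [1, 0.7, -0.1, 0.7, 0.1, 0.1, 0],
  ],
)

```text
time_s: 17.35
position: [0.5641, 0.0125, 0.0229]
tool_rot: [0.645, 0.683, 0.235, -0.248]
force: [-0.6, -11.0, 6.5]
gripper_width: -0.002
```

Run:
```python
from h import *
tool()
s=robot.read_state(); np.savez('jp9.npz',p=s['position'],q=s['tool_rot'])
snap('wrist','w16')
goto(0,-2,37,40,3)
```

```text
t 17.35 jigTCP [-10.8  -3.3  22.9] jig tip [-21.7  -3.2  35.9] lean 40.0 F [ -0.6 -11.    6.5] w -0.002 j [-0.43  0.74 -0.06  1.14  0.6   0.97]
total rotvec deg [ 0.  -0.1  0.1] dp [-0.0022  0.0197  0.001 ]
[1, 0.53, -0.04, 0.4, 0.0, -0.02, 0.02],
[1, 0.53, -0.04, 0.4, 0.0, -0.02, 0.02],
[1, 0.53, -0.04, 0.4, 0.0, -0.02, 0.02],
```

View pics/w16.png

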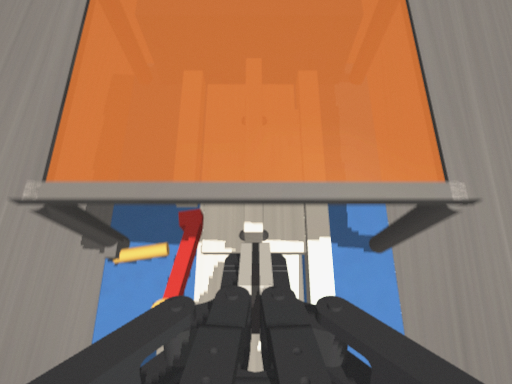

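Request:
jog_arm(
  motion=[
    [1, 0.6, -0.1, 0.5, 0.1, 0.1, 0],
    [1, 0.6, -0.1, 0.5, 0.1, 0.1, 0],
    [1, 0.5, -0.1, 0.4, 0.1, 0.1, 0],
  ],
)

```text
time_s: 17.65
position: [0.5629, 0.0324, 0.0229]
tool_rot: [0.644, 0.684, 0.235, -0.248]
force: [0.9, -5.8, 1.4]
gripper_width: -0.001
```

Run:
```python
from h import *
tool()
s=robot.read_state(); np.savez('jp9.npz',p=s['position'],q=s['tool_rot'])
snap('wrist','w17')
goto(3,-2,37,40,2)
```

```text
t 17.65 jigTCP [ 9.2 -3.2 22.9] jig tip [-1.7 -3.2 36. ] lean 39.9 F [ 0.9 -5.8  1.4] w -0.001 j [-0.4   0.73 -0.1   1.1   0.61  1.  ]
total rotvec deg [-0.1 -0.   0.2] dp [-0.0011  0.0033  0.0009]
[1, 0.16, -0.04, 0.07, -0.03, -0.02, 0.09],
[1, 0.16, -0.04, 0.07, -0.03, -0.02, 0.09],
```

View pics/w17.png

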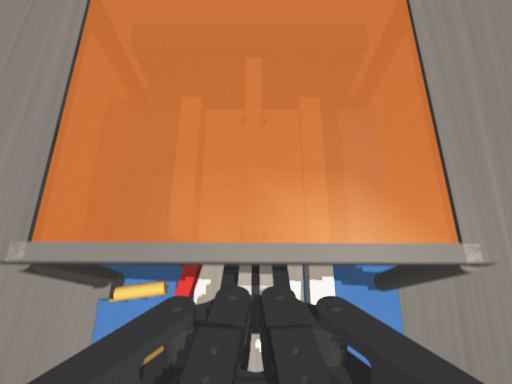

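Request:
jog_arm(
  motion=[
    [1, 0.3, 0, 0.25, 0, 0.1, 0],
    [1, 0.3, 0, 0.25, 0, 0.1, 0],
  ],
)

```text
time_s: 17.87
position: [0.5627, 0.0371, 0.0226]
tool_rot: [0.644, 0.685, 0.233, -0.247]
force: [-8.5, -31.5, 16.9]
gripper_width: -0.001
```

Run:
```python
from h import *
tool()
```

```text
t 17.87 jigTCP [13.8 -3.3 22.6] jig tip [ 3.  -3.3 35.7] lean 39.7 F [ -8.5 -31.5  16.9] w -0.001 j [-0.39  0.72 -0.1   1.09  0.61  1.01]
```

Force rose to ≈32 N with the tip at jig x = 3.0, against 2.6 expected at home, so the stop is reached. Back off slightly and look.

Request:
jog_arm(
  motion=[
    [1, 0, 0, 0, 0, 0, 0],
    [1, -0.3, 0, -0.3, 0, 0, 0],
    [1, -0.5, 0, -0.5, 0, 0, 0],
    [1, -1, 0, -1, 0, 0, 0],
    [1, -1.2, 0, -1.2, 0, 0, 0],
    [1, -1.2, 0, -1.2, 0, 0, 0],
    [1, -1.2, 0, -1.2, 0, 0, 0],
    [1, 0, 0, 0, 0, 0, 0],
  ],
)

```text
time_s: 18.53
position: [0.5637, -0.0389, 0.0282]
tool_rot: [0.643, 0.684, 0.233, -0.253]
force: [-0.7, -0.4, -0.2]
gripper_width: 0.0
```

Run:
```python
from h import *
tool()
s=robot.read_state(); np.savez('jp10.npz',p=s['position'],q=s['tool_rot'])
snap('wrist','w18');snap('side','s18')
im=cv2.imread('pics/s18.png')[150:270,180:330]; cv2.imwrite('pics/s18z.png',cv2.resize(im,None,fx=5,fy=5,interpolation=cv2.INTER_CUBIC))
for q in('tee_mid','pawl_tip'):
 for n in ('wrist','side'):
  for d in robot.place_of(q,n)[:4]: print(n,q,np.round(jig(d['point']),1),round(d['confidence'],2))
```

```text
t 18.53 jigTCP [-62.1   0.1  28.2] jig tip [-73.1  -0.1  41.2] lean 40.2 F [-0.7 -0.4 -0.2] w 0.0 j [-0.5   0.79  0.04  1.25  0.57  0.88]
side tee_mid [317.8 201.7  24.8] 0.81
side tee_mid [432.2  75.9  23.5] 0.56
side tee_mid [51.8 -3.1 33.5] 0.51
wrist pawl_tip [ 5.1 25.3 19.2] 0.6
side pawl_tip [ 1.3  2.1 87.1] 0.72
side pawl_tip [ 8.8 26.3 21.1] 0.48
```

View pics/w18.png

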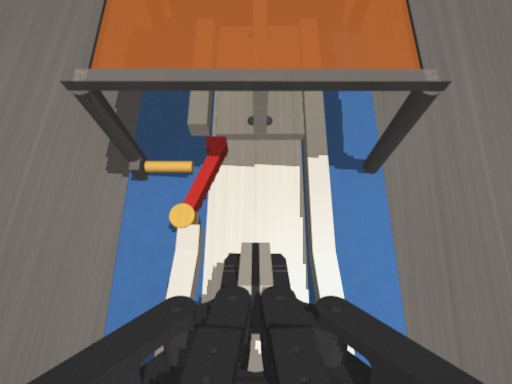

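View pics/s18z.png

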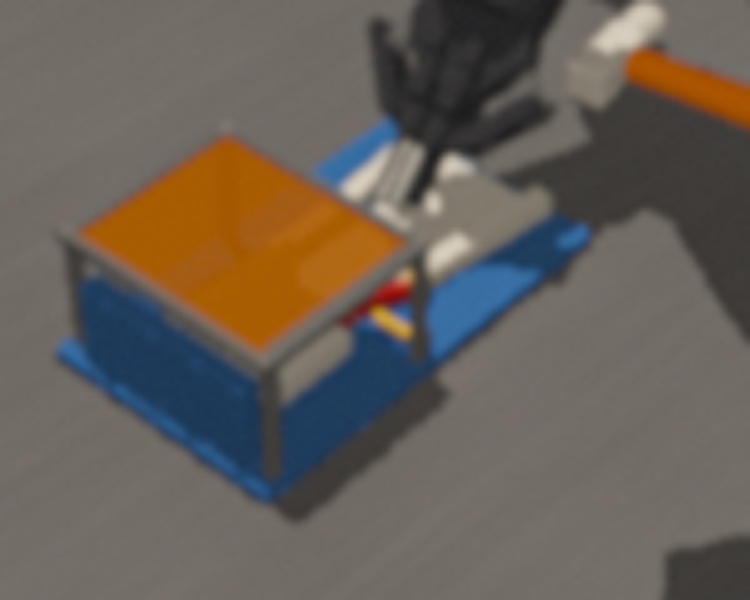

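Run:
```python
from h import *
f='jp10.npz'
for n,px,z in [('rear bottom L',(235,139),.01),('rear R',(303,139),.01),('rear top R',(303,134),.018),('pawl tip face',(217,138),.023),('pawl inner',(228,148),.023),('cap',(182,215),.025),('scrL',(68,88),.088),('railR',(322,158),.024)]:
    print(n,np.round(jig(wpx([px],f,z)[0]),1))
im=cv2.imread('pics/w18.png')[80:240,150:350]; cv2.imwrite('pics/w18z.png',cv2.resize(im,None,fx=3.8,fy=3.5,interpolation=cv2.INTER_CUBIC))
```

```text
rear bottom L [12.4 14.2 10. ]
rear R [ 12.5 -30.2  10. ]
rear top R [ 11.5 -29.1  18. ]
pawl tip face [ 5.6 24.2 23. ]
pawl inner [-1.3 17.2 23. ]
cap [-44.2  40.9  25. ]
scrL [-8.8 78.  88. ]
railR [ -8.4 -38.7  24. ]
```

View pics/w18z.png

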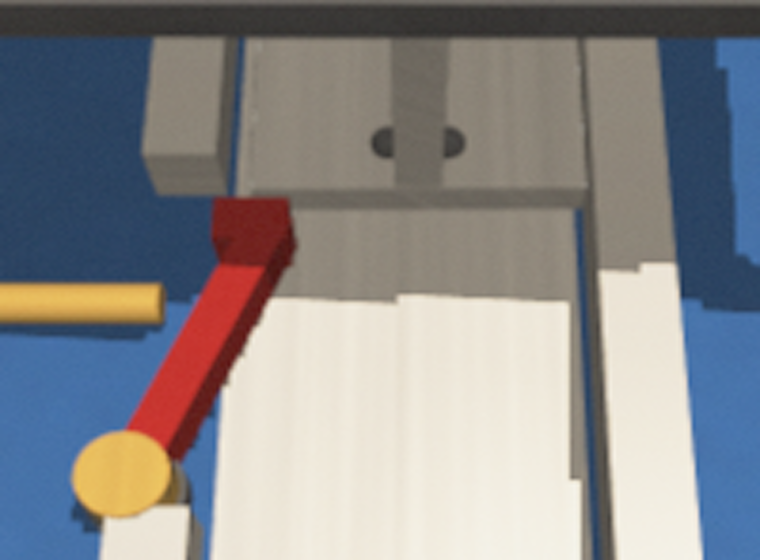

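The piece is home: its rear end is at jig x ≈ 11–12. The pawl tip is swung in behind it (face at x ≈ 5.6, y ≈ 24, its rest position). I'll lift clear and do a last check.

Request:
jog_arm(
  motion=[
    [1, -0.5, 0, -1.5, 0, 0, 0],
    [1, 0.5, 0, -2.5, 0, 0, 0],
    [1, 1, 0, -2.5, 0, 0, 0],
    [1, 1, 0, -2.5, 0, 0, 0],
    [1, 1, 0, -2.5, 0, 0, 0],
    [1, 0, 0, 0, 0, 0, 0],
    [1, 0, 0, 0, 0, 0, 0],
    [1, 0, 0, 0, 0, 0, 0],
  ],
)

```text
time_s: 19.5
position: [0.5643, -0.0799, 0.1394]
tool_rot: [0.639, 0.687, 0.231, -0.258]
force: [0.4, -0.2, 0.3]
gripper_width: -0.003
```

Run:
```python
from h import *
tool()
s=robot.read_state(); np.savez('jp11.npz',p=s['position'],q=s['tool_rot'])
snap('wrist','w19');snap('top','t19')
```

```text
t 19.5 jigTCP [-103.     1.9  139.4] jig tip [-114.1    1.5  152.3] lean 40.5 F [ 0.4 -0.2  0.3] w -0.003 j [-0.56  0.75  0.26  1.56  0.54  0.81]
```

View pics/w19.png

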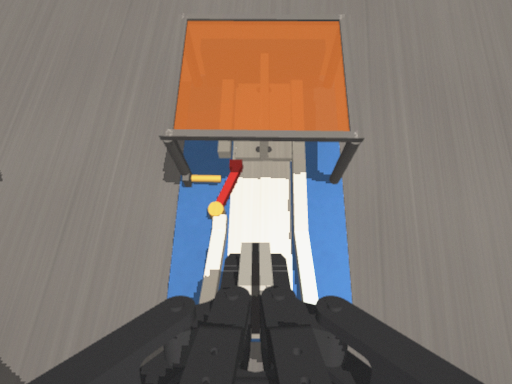

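View pics/t19.png

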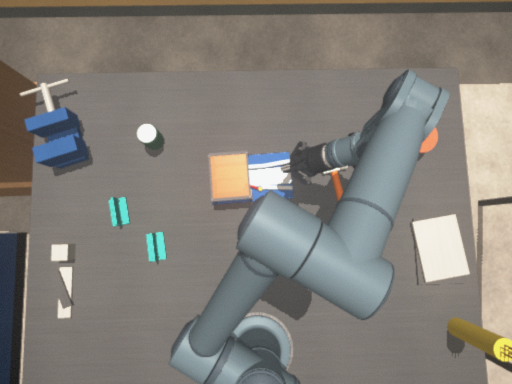

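The piece sits home with the pawl closed at (236,166), right behind its rear edge. The tin and what shows of the hammer and grinder are where they were. The tool touches nothing, so I'm handing in.

```bash
python3 -c "
from plant import robot
print(robot.close_job())"
```

```text
the job is handed in; nothing more can be done
None
```

I laid the steel T-piece upright in the jig's mouth, pushed it under the screen and past the pawl to the end stop, and handed the job in at about 19.6 s.

**Grasp:** The first grasp closed on nothing. The real fingertips sit about 40 mm farther back than the stated tool frame says. I corrected for this and the second grasp held, with no sign that the piece had moved in between.

**Last checks:**
- **Position:** the piece's rear end was at about x = 11–12 mm in the jig's frame, against 11 mm for home. The push force rose to about 37 N (32 N of it along the channel) just where the stop was expected. That was at the fingertips, on the piece.
- **Pawl:** it was back at its rest place behind the piece, with its tip at about x = 5.6, y = 24 mm.
- **Upright and clear:** the piece stood upright and the tool, lifted well away, read about zero force.
- **Surroundings:** the screen and tin showed unchanged in the last pictures. The arm partly hid the hammer and grinder in the final top view, but what showed was in place.

**Disagreements:** the camera measurements in the last close view differed by 1–2 mm in jig x from the nominal jig dimensions. The side camera also gave one wrong pawl-tip reading, its top hit, 87 mm over the bench and so at the screen's height. I did not use it.

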